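# Bed the fitting radius leaves on a forming die

## Robot

A 6-joint arm with a two-finger parallel gripper is mounted at the origin on the work surface. World frame = base frame: x ahead of the robot, y to its left, z up, the work surface at z = 0. Lengths are in mm, angles in rad, forces in N, time in s.
With the tool pointing down it reaches from about 350 to 975 mm from the base axis. Payload 7.1 kg.
Tool frame: the origin (TCP) lies on the front face of the gripper's body, between the roots of the fingers; the fingertips stand 80 mm ahead of it and the grasp point (between the pads) lies 61 mm ahead of it (ctrl.tcp_to_grasp is the distance from the TCP to the grasp point, in mm); z points along the fingers, y is the direction in which the jaws open and shut (so a half turn about z gives the same grasp; the last joint's range is limited). The gripper opens to 88 mm and grips with 3 to 60 N. Pads are 20 mm wide; open, the fingers measure 115 mm over their backs; the gripper's body (75 mm by 178 mm) begins 61 mm behind the grasp point.
Start: joints at [-1.226, 0.423, 1.63, -0, 1.089, -0.019], TCP at [222.409, -584.072, 302.675] pointing down, gripper open.
Joint ranges: [-3, 3], [-0.9, 2.11], [0.09, 2.58], [-1.31, 4.45], [0.11, 2.69], [-2.54, 2.54]. Speed limits (rad/s): [2.39, 2.39, 3.01, 3.14, 3.14, 3.14].

## Interface

Orientations are given as a rotation vector (axis times angle).
In Python, from workcell import telemetry, get_image, ctrl gives the robot as it stands.
- The arm moves only by the tool send_rows, never from a script. Its argument "rows" is a list of rows, each a list of 5 numbers: the shift along the tool's x, y, z in m, then the turn about the tool's z in rad, then the opening, from -1 (shut) to 1 (fully open). A call has 1 to 5 rows; each row shifts and turns the commanded pose from where the row before left it, along the tool's axes as they then stand; what a row does not reach is not made up. A row lasts 1/10 s, in which the tool goes at most 50 mm and 8.59 degrees, less where a joint would pass 70% of its speed; a pose out of reach is approached as far as the arm can. A call with a gripper value outside its range is refused whole. The fingers move at their own pace and stop on an object; the grip force is fixed at half the most. Time passes only in rows, so rows that do not move let the fingers close. It gives the time, the measured TCP pose, the force and the opening at its end, in the units of the state.
- telemetry.get_obs(): the state, without advancing time (a new reading comes with each control period).
- get_image(name): name is "side" or "top"; returns a dict with "color" (400x640x3 uint8, blue, green, red), "z_map" (400x640 float32, mm along the optical axis (not along the pixel's ray), 0 where there is no reading), "camera_matrix" (3x3 intrinsics, pixels), "rvec" (rotation vector, rad) and "tvec" (3), from world to camera coordinates, as OpenCV has them. Camera axes: x right, y down, z forward; pixel columns grow to the right and rows downward; lengths in mm; the calibration is good to about 2 mm. A picture is of the moment at which its call begins.
- ctrl.close_job(): hands the job in, once; it reports no verdict.
The state is a dict: "t": time; "qpos": joint angles; "qvel": joint speeds; "joint_torque": joint torques, N m; "ee_pos": TCP position; "orientation": TCP orientation; "ft_force": force on the tool from outside, world axes, zero at the start; "moment": the same for the moment, N m; "width": finger opening in mm.
Only numpy, scipy, OpenCV 4.12 (cv2) and the standard library are available. Lean on these libraries where they do the work, as an engineer would, in place of code of your own. Each camera call takes 0.05 s, during which the arm holds its last target.

## Task

Check both curves of the forming die with the radius leaves: first take from the rack the concave leaf that matches the round ridge, bed it square and upright astride the middle of the ridge, press it straight down with a steady light push of about 8 N for a second, never over 18 N, and leave it sitting there without rocking. Then do the same with the convex leaf that matches the die's hollow. Leave the two other leaves hanging in the rack and everything else where it is.

Things in the scene. Friction and masses are not known exactly. Their poses are not given: they have to be found in the camera images.
- leaf_concave_14: Steel radius leaf with a concave notch of radius 14 mm in its lower edge (21 mm wide, 5 mm deep), blade 40 mm wide (y), 22 mm thick (x). Origin: top of the notch (what touches a ridge crown); z up. Above it: blade to z=30 mm, collar 44 (x) by 26 (y) mm at z=30..35, plain tang 14 mm thick (x), 22 mm wide (y) at z=35..71, gripped across the 14 mm. About 0.25 kg. Hangs in any place of the rack.
- leaf_concave_20: Steel radius leaf with a concave notch of radius 20 mm in its lower edge (28 mm wide, 6 mm deep), blade 40 mm wide (y), 22 mm thick (x). Origin: top of the notch (what touches a ridge crown); z up. Above it: blade to z=30 mm, collar 44 (x) by 26 (y) mm at z=30..35, plain tang 14 mm thick (x), 22 mm wide (y) at z=35..71, gripped across the 14 mm. About 0.25 kg. Hangs in any place of the rack.
- leaf_convex_14: Steel radius leaf whose lower edge is a convex half round of radius 14 mm (blade 28 mm wide along y), 22 mm thick (x). Origin: lowest point of the round edge; z up. Above it: blade to z=30 mm, collar 44 (x) by 26 (y) mm at z=30..35, plain tang 14 mm thick (x), 22 mm wide (y) at z=35..71, gripped across the 14 mm. About 0.25 kg. Hangs in any place of the rack.
- leaf_convex_20: Steel radius leaf whose lower edge is a convex half round of radius 20 mm (blade 40 mm wide along y), 22 mm thick (x). Origin: lowest point of the round edge; z up. Above it: blade to z=30 mm, collar 44 (x) by 26 (y) mm at z=30..35, plain tang 14 mm thick (x), 22 mm wide (y) at z=35..71, gripped across the 14 mm. About 0.25 kg. Hangs in any place of the rack.
- rack: Fixed hanging rack, 290 mm long along its y: two aluminium rails 34 mm apart on a wooden base, rail tops 80 mm above the bench. Each leaf hangs by its collar on both rails, its thin axis x roughly along the rack's x, 66 mm from its neighbour, its origin 50 mm above the bench. Origin: centre of the underside.
- die: Forming die: base 110 by 150 mm (origin: centre of its underside), over it a sprung block 64 (x) by 140 (y) mm with a ridge and a hollow along x. A height screw under the block is set anywhere in 0..16 mm, NOT reported: feel for the surface. The block starts to sink at about 3 N, then 3 N per mm, hard stop after 6 mm.
- ridge (a point): Middle of the crown of the die's round ridge, radius 14 mm, 64 mm long along the die's x, at the die's y=-35 mm, 10 mm proud of the flat deck. 86 mm above the bench with the height screw at 0; the true crown is 0 to 16 mm higher, unreported. Axes as the die's.
- hollow (a point): Middle of the bottom line of the die's round hollow, radius 20 mm, 64 mm long along the die's x, at the die's y=+35 mm, 33 mm wide, 8.5 mm deep. 67.5 mm above the bench with the height screw at 0; the true bottom is 0 to 16 mm higher, unreported. Axes as the die's.
- bench_block: Fixed round grey granite bench block, 84 mm across, 28 mm high. Bystander.
- burr_stand: Fixed green plastic burr stand, 60 by 100 by 45 mm, burrs up to 66 mm high. Bystander.
- bezel_pusher: Bezel pusher lying on the bench: square steel shank, wooden handle, 113 mm long, 20 mm high. Bystander.
- ring_clamp: Brass ring clamp lying on the bench, 120 by 30 by 29 mm. Bystander.
- needle_file: File with wooden handle lying on the bench, 190 mm long, 16 mm high. Bystander.
Not all that is in view belongs to the job. Leave any yellow look-alike of the leaf_convex_20 alone. Leave any purple look-alike of the leaf_concave_14 alone.

How it is judged:
By the outcome, as a careful person would: the job done as asked, in the order asked, and still so for the second after the job is handed in, with the robot touching nothing.
It also fails if it takes over 72 s, if anything falls off the work surface, if the arm or the gripper's body presses on something with over 40 N, if the wrist force passes 120 N, or if a joint passes its speed limit or range.

## Working session

There is one attempt and no reset: what is moved stays moved. The work goes in short steps, Python scripts to look and compute and a tool call to move; the robot and the scene stay as the last step left them, time stands still between calls to the robot, and variables do not carry over. Pictures are saved under pics/ and viewed, and the job is handed in when it is done.

Besides the shell and the picture viewer there is one more tool, called after "Request:" by a JSON object that holds its "name" and its "arguments", one argument or row to a line. send_rows: Moves the arm, as the interface text tells. Its arguments: {"type":"object","properties":{"rows":{"type":"array"}},"required":["rows"]}

```bash
mkdir -p pics; ls; python3 - <<'E'
from workcell import telemetry,get_image,ctrl
import cv2,numpy as np,pickle
print(telemetry.get_obs())
print([a for a in dir(ctrl) if a[0]!='_'])
for n in("side","top"):
    im=get_image(n); cv2.imwrite(f"pics/{n}0.png",im["color"]); pickle.dump(im,open(f"{n}0.pkl","wb"))
    R=cv2.Rodrigues(im["rvec"])[0]; print(n,im["camera_matrix"],-R.T@np.ravel(im["tvec"]),R)
E
```

```text
pics
{'t': 0.0, 'qpos': array([-1.22602818e+00,  4.23872968e-01,  1.63069236e+00, -5.68538893e-05,
        1.08861020e+00, -1.90329853e-02]), 'qvel': array([-1.02429885e-04,  7.83756518e-04,  2.19629600e-04,  2.56948263e-04,
        5.82359073e-05,  3.24314936e-04]), 'joint_torque': array([-6.16586385e-04, -5.44633627e+01, -2.73665410e+01,  6.43647043e-02,
        2.28442188e-02, -1.20366967e-04]), 'ee_pos': array([ 222.23819729, -583.68184149,  301.88061983]), 'orientation': array([-3.08822591e+00, -5.68071001e-01,  4.80969596e-04]), 'ft_force': array([ 0.29113636, -0.59520135,  0.77992188]), 'moment': array([ 0.02208407, -0.0214008 , -0.00747746]), 'width': 87.72636293499208}
['Unreachable', 'close_job', 'tcp_to_grasp']
side [[432.06439356   0.         323.71862779]
 [  0.         432.06439356 192.91796325]
 [  0.           0.           1.        ]] [ 87.23762544 618.50256089 814.83841812] [[-0.812669   -0.58251861  0.01552948]
 [-0.41317057  0.55721018 -0.72028252]
 [ 0.41092479 -0.59176759 -0.69350698]]
top [[430.71920303   0.         323.36905311]
 [  0.         430.71920303 197.53955947]
 [  0.           0.           1.        ]] [ 413.59396297  -18.68937307 1175.25103778] [[ 0.02611041 -0.99965351 -0.00333144]
 [-0.99424871 -0.0256227  -0.10398552]
 [ 0.10386413  0.00602739 -0.99457323]]
```

View pics/side0.png

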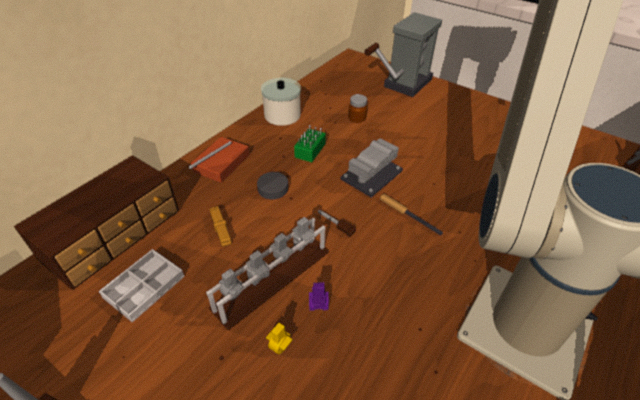

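View pics/top0.png

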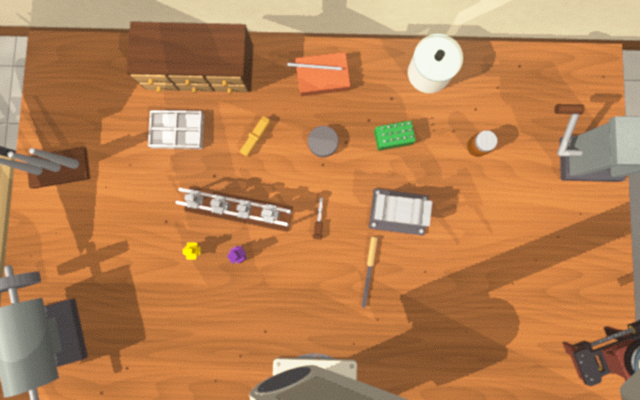

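```bash
python3 - <<'E'
import cv2,pickle
s=pickle.load(open("side0.pkl","rb"))["color"];t=pickle.load(open("top0.pkl","rb"))["color"]
cv2.imwrite("pics/c1.png",cv2.resize(s[205:325,195:355],None,fx=5,fy=5,interpolation=cv2.INTER_CUBIC))
a=cv2.resize(t[170:240,165:300],None,fx=5.9,fy=5.9,interpolation=cv2.INTER_CUBIC)[:, :800]
cv2.imwrite("pics/c2.png",a)
b=cv2.resize(t[175:245,360:440],None,fx=7,fy=7,interpolation=cv2.INTER_CUBIC)
cv2.imwrite("pics/c3.png",b)
cv2.imwrite("pics/c4.png",cv2.resize(s[130:200,330:410],None,fx=8,fy=8,interpolation=cv2.INTER_CUBIC))
E
```

```text
(no output)
```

View pics/c1.png

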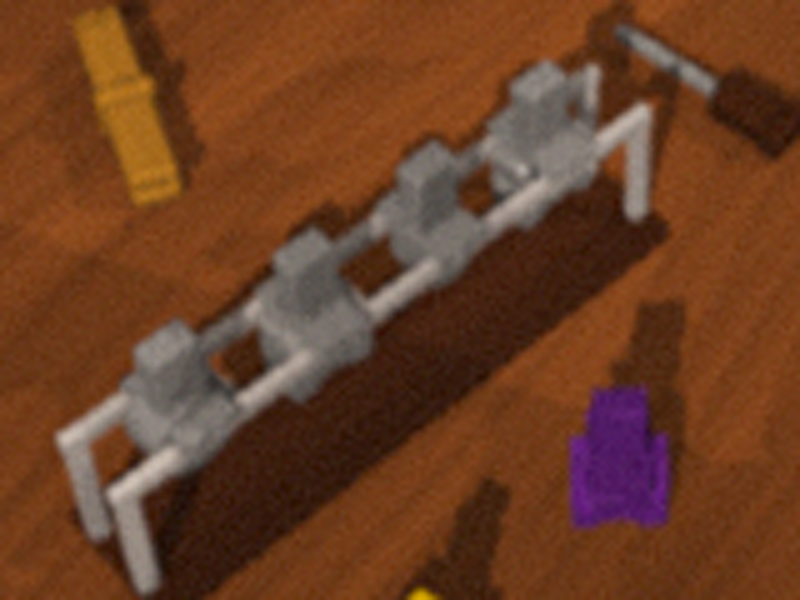

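View pics/c2.png

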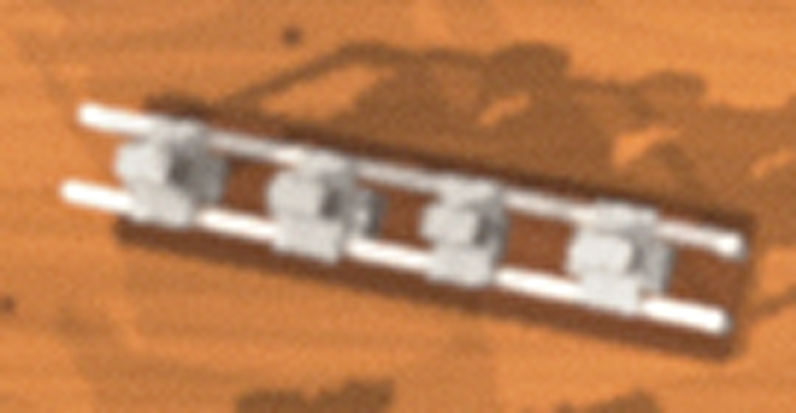

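View pics/c3.png

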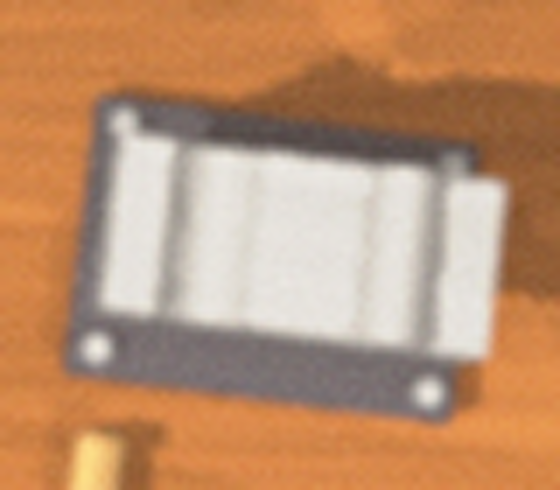

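View pics/c4.png

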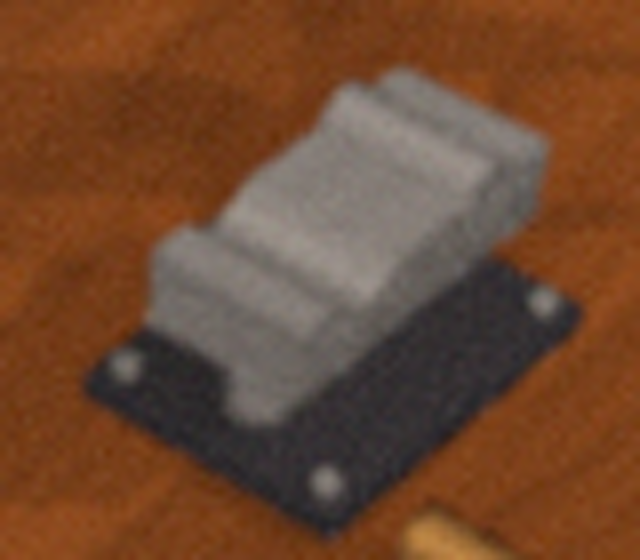

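```bash
python3 - <<'E'
from workcell import telemetry,get_image,ctrl
import cv2,numpy as np,pickle
for n in("side","top"):
    ims=[get_image(n) for _ in range(12 if n=="side" else 8)]
    c=np.mean([i["color"].astype(float) for i in ims],0); z=np.array([i["z_map"] for i in ims]);
    z=np.where(z>0,z,np.nan); print(n,np.nanmedian(np.nanstd(z,0)),np.isnan(z).mean())
    d=dict(ims[0]); d["avg"]=c; d["z"]=np.nanmedian(z,0); pickle.dump(d,open(f"{n}A.pkl","wb"))
s=pickle.load(open("sideA.pkl","rb"))["avg"]
t=pickle.load(open("topA.pkl","rb"))["avg"]
def enh(c,f): 
    c=cv2.resize(c,None,fx=f,fy=f,interpolation=cv2.INTER_LANCZOS4); return np.clip(c*1.5-20,0,255).astype(np.uint8)
cv2.imwrite("pics/d1.png",enh(s[215:275,245:335],8.5))
cv2.imwrite("pics/d2.png",enh(s[250:310,205:295],8.5))
def enh2(c,f): 
    c=cv2.resize(c,None,fx=f,fy=f,interpolation=cv2.INTER_LANCZOS4); return np.clip(c*1.0,0,255).astype(np.uint8)
cv2.imwrite("pics/d3.png",enh2(t[180:230,170:300],6.1))
E
```

```text
side 1.7692828 0.004041341145833334
top 2.0416079 0.004013671875
```

View pics/d1.png

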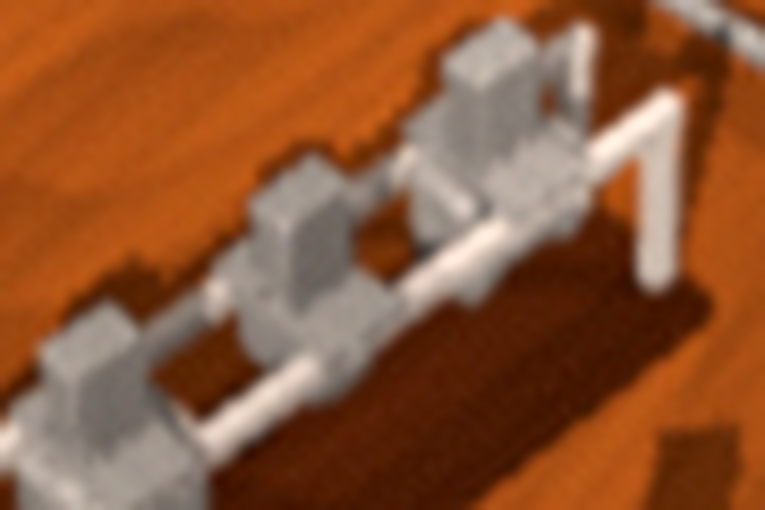

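View pics/d2.png

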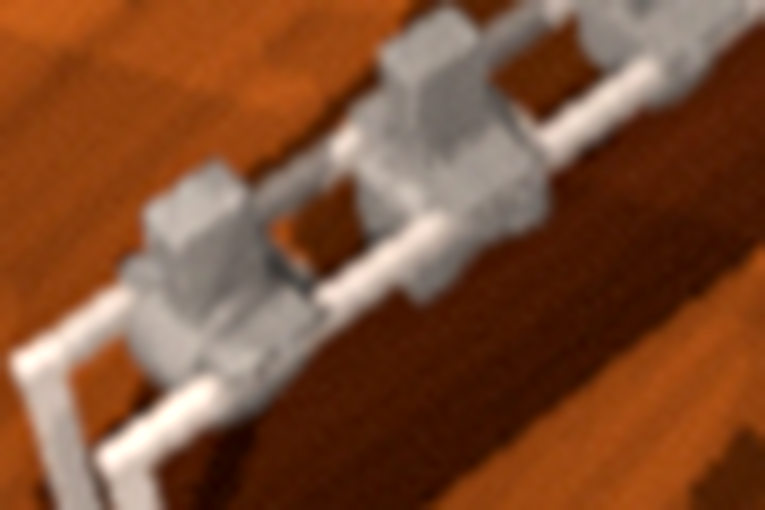

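View pics/d3.png

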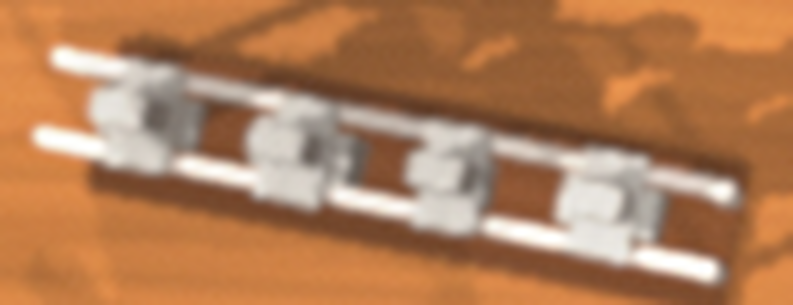

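```bash
cat > h.py <<'E'
import numpy as np,cv2,pickle
def load(n): return pickle.load(open(f"{n}.pkl","rb"))
def cloud(d,z=None):
    z=d["z"] if z is None else z
    K=d["camera_matrix"];R=cv2.Rodrigues(d["rvec"])[0];t=np.ravel(d["tvec"])
    v,u=np.mgrid[0:400,0:640]
    P=np.stack([(u-K[0,2])/K[0,0]*z,(v-K[1,2])/K[1,1]*z,z],-1)
    return (P-t)@R
def proj(d,P):
    return cv2.projectPoints(np.asarray(P,float).reshape(-1,1,3),d["rvec"],d["tvec"],d["camera_matrix"],None)[0].reshape(-1,2)
E
python3 - <<'E'
from h import *
for n in("topA","sideA"):
    d=load(n);W=cloud(d)
    z=W[...,2]
    m=(np.abs(z)<15); print(n,"bench z", np.nanmedian(z[m]))
    # bench plane local in rack/die region
    # tang tops
    reg=np.zeros((400,640),bool)
    if n=="topA": reg[170:240,165:300]=1
    else: reg[205:325,195:355]=1
    mm=(reg&(z>112)&(z<135)).astype(np.uint8)
    k,l,st,c=cv2.connectedComponentsWithStats(mm)
    for i in range(1,k):
        if st[i,4]>15:
            p=W[l==i]; print(st[i],p.mean(0).round(1),np.median(p[:,2]).round(1), p.min(0).round(0),p.max(0).round(0))
E
```

```text
topA bench z 0.18912836162099872
[185 194  10   7  56] [516.1 317.8 120.4] 120.8 [509. 308. 113.] [524. 329. 123.]
[211 200  10   7  53] [503.7 253.1 120.6] 120.8 [496. 242. 116.] [511. 264. 122.]
[237 205  10   7  56] [493.6 188.6 120.4] 120.9 [486. 178. 114.] [500. 200. 122.]
[263 209  10   7  54] [484.2 124.2 120.8] 120.9 [477. 113. 116.] [492. 135. 122.]
sideA bench z 1.531874146426663
[297 217  11  11  80] [484.2 126.7 120.2] 121.8 [478. 113. 113.] [493. 136. 123.]
[274 233  12  11  89] [493.5 191.2 120.2] 122.0 [487. 178. 112.] [503. 201. 123.]
[249 250  13  13  96] [503.5 256.  120.1] 121.9 [497. 244. 112.] [514. 266. 123.]
[222 268  13  14 107] [515.4 320.1 120. ] 121.8 [509. 308. 112.] [524. 331. 123.]
```

```bash
python3 - <<'E'
from h import *
d=load("sideA");psi=-0.163
C=[(515.8,319),(503.6,254.5),(493.5,190),(484.2,125.5)]
out=[]
R=np.array([[np.cos(psi),-np.sin(psi)],[np.sin(psi),np.cos(psi)]])
for c in C:
    yy=np.arange(-30,30,.25);zz=np.arange(36,-16,-.25)
    Y,Z=np.meshgrid(yy,zz)
    xy=np.stack([np.full(Y.size,-11.),Y.ravel()])
    w=(R@xy).T+np.array(c)
    P=np.c_[w,Z.ravel()+51]
    uv=proj(d,P).astype(np.float32).reshape(*Y.shape,2)
    im=cv2.remap(d["avg"].astype(np.float32),uv[...,0],uv[...,1],cv2.INTER_CUBIC)
    im=np.clip(im*1.5-20,0,255)
    for zg in(0,-5): 
        im[np.argmin(abs(zz-zg)),::8]=(0,255,0)
    for yg in(-20,20,10.5,-10.5,14,-14): im[::10,np.argmin(abs(yy-yg))]=(255,255,0)
    out.append(im)
g=np.vstack([np.hstack(out[:2]),np.hstack(out[2:])])
cv2.imwrite("pics/e1.png",cv2.resize(g,None,fx=1.6,fy=1.4))
E
```

```text
[ WARN:0@0.241] global loadsave.cpp:1063 imwrite_ Unsupported depth image for selected encoder is fallbacked to CV_8U.
```

View pics/e1.png

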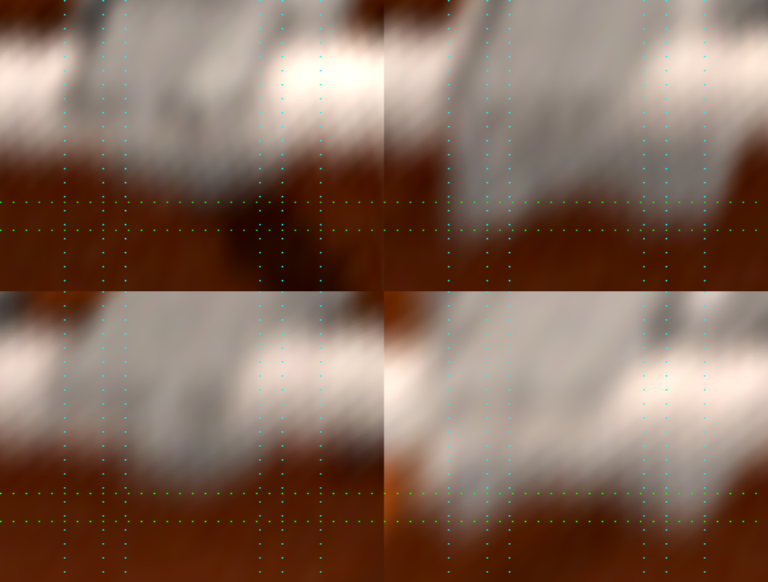

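```bash
cat > fit.py <<'E'
from h import *
from scipy.optimize import minimize
d=load("sideA");g=d["avg"]@np.array([.4,.5,.1])
S=8
def poly(kind,r,hw):
    if kind=="cc":
        a=np.arcsin(hw/r);th=np.linspace(-a,a,25)
        arc=np.c_[r*np.sin(th),r*np.cos(th)-r]
        zb=r*np.cos(a)-r
        zb=-5. if r==14 else -6.
        return np.r_[[[-20,30],[-20,zb]],[[-hw,zb]],arc,[[hw,zb]],[[20,zb],[20,30]]]
    th=np.linspace(-np.pi/2,np.pi/2,41)
    return np.r_[[[-r,30]],np.c_[r*np.sin(th),r-r*np.cos(th)],[[r,30]]]
H={"cc14":("cc",14,10.5),"cc20":("cc",20,14),"cv14":("cv",14,0),"cv20":("cv",20,0)}
def to(c,psi,x,yz,dz):
    R=np.array([[np.cos(psi),-np.sin(psi)],[np.sin(psi),np.cos(psi)]])
    return np.c_[(R@np.c_[np.full(len(yz),x),yz[:,0]].T).T+c,yz[:,1]+50+dz]
def model(c,psi,h,p,box):
    u0,v0,u1,v1=box
    cc=np.array(c)+p[0]*np.array([-np.sin(psi),np.cos(psi)])
    psi=psi+p[3]
    P=poly(*H[h]);m=[]
    def fill(Q):
        M=np.zeros(((v1-v0)*S,(u1-u0)*S),np.uint8)
        q=((proj(d,Q)+.5-[u0,v0])*S-.5)
        cv2.fillPoly(M,[np.round(q*16).astype(int)],1,shift=4);return M
    F=fill(to(cc,psi,-11.,P,p[1]))
    Sd=np.zeros_like(F)
    a=to(cc,psi,-11.,P,p[1]);b=to(cc,psi,11.,P,p[1])
    # +y side quads and body
    for i in range(len(P)-1):
        if P[i,0]>0 and P[i+1,0]>0 and not(H[h][0]=="cc" and P[i,1]<29 and P[i+1,1]<29 ) : Sd|=fill(np.array([a[i],a[i+1],b[i+1],b[i]]))
    Sd[F>0]=0
    o=[]
    for M in(F,Sd):
        M=cv2.GaussianBlur(M.astype(np.float32),(0,0),abs(p[2])*S)
        o.append(cv2.resize(M,(u1-u0,v1-v0),interpolation=cv2.INTER_AREA))
    return o
def run(c,psi,h,p0):
    R=to(np.array(c),psi,-11.,np.array([[-27,-14],[25,-14],[25,9],[-27,9]],float),0)
    q=proj(d,R);u0,v0=np.floor(q.min(0)).astype(int)-3;u1,v1=np.ceil(q.max(0)).astype(int)+4
    w=np.zeros((v1-v0,u1-u0),np.uint8);cv2.fillPoly(w,[np.round(q-[u0,v0]).astype(int)],1);w=w>0
    y=g[v0:v1,u0:u1][w]
    def res(p):
        F,Sd=model(c,psi,h,p,(u0,v0,u1,v1))
        A=np.c_[F[w],Sd[w],np.ones(w.sum())]
        s=np.linalg.lstsq(A,y,rcond=None)[0];return np.sqrt(np.mean((A@s-y)**2))
    f=lambda p:res(p)+.02*(p[0]/2)**2+.02*(p[1]/2)**2+.05*(p[3]/.06)**2
    r=minimize(f,p0,method="Nelder-Mead",options=dict(initial_simplex=np.array([p0]+[list(np.array(p0)+np.eye(4)[i]*[2,2,.3,.05][i]) for i in range(4)]),maxiter=300))
    return r.fun,r.x,w.sum()
if __name__=="__main__":
    for i,c in enumerate([(515.8,319),(503.6,254.5),(493.5,190),(484.2,125.5)]):
        for h in H:
            f,x,n=run(c,-.163,h,[0,0,.6,0]);print(i+1,h,round(f,2),x.round(2),n)
E
python3 fit.py
```

```text
1 cc14 11.63 [-2.05 18.05  2.73  0.09] 186
1 cc20 11.95 [-3.84 13.49  2.21  0.08] 186
1 cv14 9.86 [-0.46  8.51  2.08 -0.06] 186
1 cv20 7.98 [ 0.9   8.77  1.95 -0.04] 186
2 cc14 4.04 [ 0.48  2.86  0.73 -0.03] 155
2 cc20 4.4 [ 0.46  2.84  0.77 -0.03] 155
2 cv14 17.82 [-0.74  3.59  2.21 -0.22] 155
2 cv20 13.87 [-0.33 -0.02  2.17 -0.12] 155
3 cc14 9.36 [-9.11 12.1   1.26  0.11] 145
3 cc20 9.67 [-9.67 13.29  1.59  0.1 ] 145
3 cv14 8.2 [ 0.05  4.02  0.89 -0.06] 145
3 cv20 6.3 [ 1.49  5.8   1.11 -0.08] 145
4 cc14 11.17 [-2.21  4.28  1.44 -0.08] 135
4 cc20 10.56 [-3.    3.71  1.49 -0.07] 135
4 cv14 13.79 [-0.42  0.12 21.51 -0.  ] 135
4 cv20 19.11 [ 1.41  9.97  3.57 -0.23] 135
```

```bash
python3 - <<'E'
from h import *
psi=-0.163
C=np.array([(515.8,319),(503.6,254.5),(493.5,190),(484.2,125.5)])
R=np.array([[np.cos(psi),-np.sin(psi)],[np.sin(psi),np.cos(psi)]])
for n in("topA","sideA"):
    d=load(n);W=cloud(d).reshape(-1,3)
    for i,c in enumerate(C):
        L=np.c_[(W[:,:2]-c)@R,W[:,2]-50]
        for lo,hi in((0,8),(8,16),(16,26)):
            m=(abs(L[:,0])<9)&(abs(L[:,1])<30)&(L[:,2]>lo)&(L[:,2]<hi)
            if m.sum()>2: print(n,i+1,lo,m.sum(),np.percentile(L[m,1],[3,20,80,97]).round(1))
E
```

```text
topA 1 16 6 [-20.  -19.9 -19.3 -19.2]
topA 2 0 6 [-20.4 -20.1 -19.9 -19.8]
topA 2 8 3 [-20.5 -20.4 -20.1 -20. ]
topA 2 16 7 [-20.4 -20.3 -19.9 -19.8]
topA 3 16 4 [-14.8 -14.7 -14.4 -14.3]
topA 4 8 3 [-20.9 -20.9 -20.9 -20.9]
topA 4 16 4 [-21.  -20.9 -20.9 -20.9]
sideA 1 0 13 [-11.3  -7.    2.1   6.1]
sideA 1 8 3 [-14.6 -12.   -1.6   1.8]
sideA 1 16 7 [19.8 20.  20.1 20.1]
sideA 2 0 21 [-6.3  2.9 18.5 19.8]
sideA 2 8 8 [-3.5  6.  19.6 20. ]
sideA 2 16 9 [19.4 19.4 19.7 19.9]
sideA 3 0 7 [-10.7  -6.8   3.7   8.3]
sideA 3 8 4 [-8.1 -6.6 13.3 13.4]
sideA 3 16 12 [12.9 13.1 13.5 13.6]
sideA 4 0 11 [-1.5  8.2 18.9 19.2]
sideA 4 8 5 [18.6 18.8 19.1 19.4]
sideA 4 16 11 [18.5 18.8 19.2 19.5]
```

```bash
sed -i 's/\[\[-27,-14\],\[25,-14\],\[25,9\],\[-27,9\]\]/BOX/' fit.py; sed -i '1a BOX=[[-23,-12],[23,-12],[23,6],[-23,6]]' fit.py
python3 - <<'E'
import fit
from fit import *
for B in([[-23,-12],[23,-12],[23,5],[-23,5]],[[-23,-10],[19,-10],[19,4],[-23,4]],[[-16,-10],[17,-10],[17,4],[-16,4]]):
  fit.BOX=B
  for i,c in((2,(503.6,254.5)),(4,(484.2,125.5))):
    for h in("cc14","cc20"):
        f,x,n=run(c,-.163,h,[0,2.8,.75,0]);print(i,h,round(f,2),x.round(2),n)
d=load("sideA")
for k,(a,b) in enumerate((((255,285),(235,262)),((225+10,265),(295,325)))): pass
out=[]
for c in((503.6,254.5),(484.2,125.5)):
    u,v=proj(d,[[*c,52]])[0].astype(int); print(u,v)
    im=d["avg"][v-14:v+18,u-20:u+20]
    out.append(cv2.resize(im,None,fx=10,fy=10,interpolation=cv2.INTER_NEAREST))
cv2.imwrite("pics/f1.png",np.clip(np.hstack(out)*1.5-20,0,255).astype(np.uint8))
E
```

```text
2 cc14 2.22 [ 0.79  3.01  0.74 -0.03] 121
2 cc20 2.87 [ 0.92  2.94  0.82 -0.03] 121
4 cc14 7.53 [-2.05  3.74  1.24 -0.05] 96
4 cc20 6.51 [-1.64  3.37  1.12 -0.04] 96
2 cc14 2.16 [ 0.71  3.1   0.8  -0.03] 82
2 cc20 2.88 [ 1.25  2.84  0.83 -0.03] 82
4 cc14 8.31 [-2.    3.79  1.25 -0.05] 75
4 cc20 7.22 [-2.05  3.33  1.15 -0.05] 75
2 cc14 2.5 [ 0.63  3.09  0.81 -0.04] 67
2 cc20 3.22 [ 1.27  2.86  0.89 -0.03] 67
4 cc14 4.44 [-0.22  2.58  0.78 -0.01] 55
4 cc20 2.71 [-0.07  2.56  0.78 -0.  ] 55
258 275
302 241
```

View pics/f1.png

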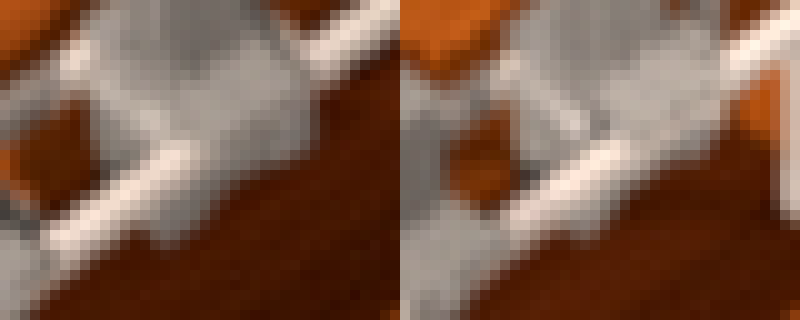

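```bash
python3 - <<'E'
from h import *
from scipy.optimize import minimize
for n,reg in(("topA",(178,245,362,440)),("sideA",(130,200,330,412))):
    d=load(n);W=cloud(d)[reg[0]:reg[1],reg[2]:reg[3]].reshape(-1,3)
    b=W[(W[:,2]>60)&(W[:,2]<115)]
    r=cv2.minAreaRect(b[:,:2].astype(np.float32));print(n,len(b),r,np.percentile(b[:,2],[2,20,50,80,98]).round(1))
    q=W[(W[:,2]>8)&(W[:,2]<40)];print("low z",np.percentile(q[:,2],[5,50,95]), cv2.minAreaRect(q[:,:2].astype(np.float32)))
    t=b[b[:,2]>70]
    a=np.deg2rad(r[2]); 
    # long axis
    ctr=np.array(r[0]); e=np.array([np.cos(a),np.sin(a)]) if r[1][0]>r[1][1] else np.array([-np.sin(a),np.cos(a)])
    if e[1]<0:e=-e
    s=(t[:,:2]-ctr)@e; 
    for lo in range(-72,72,4):
        m=(s>=lo)&(s<lo+4)
        if m.sum()>3: print(lo+2,m.sum(),np.median(t[m,2]).round(1),end=" | ")
    print(e)
E
```

```text
topA 1411 ((502.88623046875, -216.4114990234375), (140.31788635253906, 64.16139221191406), 83.95295715332031) [67.2 72.8 76.6 78.2 86.8]
low z [10.49402698 12.27396373 15.93429644] ((481.8784484863281, -214.21728515625), (150.09410095214844, 152.353271484375), 84.11962127685547)
-70 22 76.4 | -66 40 76.7 | -62 37 76.7 | -58 42 76.7 | -54 37 76.8 | -50 38 76.9 | -46 30 81.8 | -42 36 84.5 | -38 37 86.5 | -34 42 86.5 | -30 44 85.4 | -26 46 83.1 | -22 48 77.7 | -18 38 76.4 | -14 41 76.6 | -10 39 77.1 | -6 39 76.5 | -2 37 76.6 | 2 42 76.7 | 6 39 76.9 | 10 39 76.7 | 14 39 76.8 | 18 43 76.3 | 22 42 72.8 | 26 21 71.0 | 42 11 70.3 | 46 32 71.3 | 50 35 74.7 | 54 40 77.2 | 58 40 76.6 | 62 38 76.8 | 66 41 76.6 | 70 26 76.1 | [0.10534498 0.99443574]
sideA 997 ((504.4088439941406, -216.30645751953125), (140.74435424804688, 64.8525619506836), 83.81482696533203) [61.5 70.5 77.8 78.8 88. ]
low z [10.7086193  13.721177   17.66362389] ((476.8575439453125, -213.26202392578125), (149.74847412109375, 165.73370361328125), 84.3537826538086)
-70 12 77.8 | -66 20 78.2 | -62 25 78.4 | -58 22 78.1 | -54 18 78.2 | -50 4 78.7 | -46 4 79.2 | -42 10 85.9 | -38 21 87.8 | -34 27 88.0 | -30 38 86.8 | -26 42 84.1 | -22 48 79.5 | -18 24 78.1 | -14 20 78.2 | -10 25 78.2 | -6 20 78.3 | -2 26 78.2 | 2 23 78.2 | 6 25 78.0 | 10 21 78.2 | 14 26 78.4 | 18 38 77.0 | 22 43 73.7 | 26 29 71.4 | 30 20 70.6 | 34 4 70.3 | 38 4 70.4 | 42 12 71.1 | 46 5 73.2 | 50 8 77.9 | 54 23 77.8 | 58 30 77.9 | 62 26 78.1 | 66 25 77.8 | 70 53 74.7 | [0.10774209 0.99417888]
```

```bash
cat > plan.py <<'E'
import numpy as np,cv2,json
from workcell import telemetry
def pose():
    o=telemetry.get_obs();return o,np.array(o["ee_pos"]),cv2.Rodrigues(np.array(o["orientation"]))[0]
def yaw_y(R): return np.arctan2(R[1,1],R[0,1])
def plan(target,axis=None,n=5,grip=1.0,step=None,show=True):
    """target TCP mm; axis: world angle that tool y should lie along (mod pi)"""
    o,p,R=pose()
    turn=0
    if axis is not None:
        dy=(axis-yaw_y(R)+np.pi/2)%np.pi-np.pi/2   # world yaw change
        turn=-dy if R[2,2]<0 else dy
    d=np.array(target)-p
    rows=[]
    for k in range(n):
        t=R.T@(d/n)/1000
        rows.append([round(float(x),4) for x in t]+[round(turn/n,3),grip])
        c,s=np.cos(turn/n),np.sin(turn/n)
        R=R@np.array([[c,-s,0],[s,c,0],[0,0,1]])
    if show:
        print("t",round(o["t"],2),"p",p.round(1),"yawy",round(float(yaw_y(pose()[2])),4),"tilt",pose()[2][:,2].round(4),"q",o["qpos"].round(2),"F",o["ft_force"].round(1),"w",round(o["width"],1))
        print("d",d.round(1),"turn",round(turn,3),"per row",np.linalg.norm(d/n).round(1))
        print("\n".join(map(json.dumps,rows)))
E
python3 - <<'E'
from plan import *
plan([503.6,254.2,250],-0.163,n=22)
E
```

```text
t 1.1 p [ 222.4 -584.1  302.7] yawy -1.207 tilt [-0.  0. -1.] q [-1.23  0.42  1.63  0.    1.09 -0.02] F [-0.3  0.4  0.2] w 87.5
d [281.2 838.3 -52.7] turn -1.044 per row 40.3
[0.0255, -0.0311, 0.0024, -0.047, 1.0]
[0.0269, -0.0298, 0.0024, -0.047, 1.0]
[0.0283, -0.0285, 0.0024, -0.047, 1.0]
[0.0297, -0.0271, 0.0024, -0.047, 1.0]
[0.0309, -0.0257, 0.0024, -0.047, 1.0]
[0.0321, -0.0242, 0.0024, -0.047, 1.0]
[0.0332, -0.0226, 0.0024, -0.047, 1.0]
[0.0342, -0.021, 0.0024, -0.047, 1.0]
[0.0352, -0.0194, 0.0024, -0.047, 1.0]
[0.0361, -0.0177, 0.0024, -0.047, 1.0]
[0.0369, -0.016, 0.0024, -0.047, 1.0]
[0.0376, -0.0142, 0.0024, -0.047, 1.0]
[0.0382, -0.0124, 0.0024, -0.047, 1.0]
[0.0388, -0.0106, 0.0024, -0.047, 1.0]
[0.0392, -0.0087, 0.0024, -0.047, 1.0]
[0.0396, -0.0069, 0.0024, -0.047, 1.0]
[0.0399, -0.005, 0.0024, -0.047, 1.0]
[0.0401, -0.0031, 0.0024, -0.047, 1.0]
[0.0402, -0.0012, 0.0024, -0.047, 1.0]
[0.0402, 0.0007, 0.0024, -0.047, 1.0]
[0.0401, 0.0026, 0.0024, -0.047, 1.0]
[0.0399, 0.0045, 0.0024, -0.047, 1.0]
```

Request:
{"name": "send_rows", "arguments": {
  "rows": [
    [0.026,-0.031,0.002,-0.047,1],
    [0.027,-0.03,0.002,-0.047,1],
    [0.028,-0.028,0.002,-0.047,1],
    [0.03,-0.027,0.002,-0.047,1],
    [0.031,-0.026,0.002,-0.047,1]
  ]
}}

```text
t: 1.6
ee_pos: [287.4, -392.1, 292.7]
orientation: [3.001, 0.929, 0.0]
ft_force: [0.8, -0.2, -0.2]
width: 87.5
```

Request:
{"name": "send_rows", "arguments": {
  "rows": [
    [0.032,-0.024,0.002,-0.047,1],
    [0.033,-0.023,0.002,-0.047,1],
    [0.034,-0.021,0.002,-0.047,1],
    [0.035,-0.019,0.002,-0.047,1],
    [0.036,-0.018,0.002,-0.047,1]
  ]
}}

```text
t: 2.1
ee_pos: [351.4, -202.4, 282.9]
orientation: [2.871, 1.274, 0.001]
ft_force: [1.0, 0.7, -0.3]
width: 87.7
```

Request:
{"name": "send_rows", "arguments": {
  "rows": [
    [0.037,-0.016,0.002,-0.047,1],
    [0.038,-0.014,0.002,-0.047,1],
    [0.038,-0.012,0.002,-0.047,1],
    [0.039,-0.011,0.002,-0.047,1],
    [0.039,-0.009,0.002,-0.047,1]
  ]
}}

```text
t: 2.6
ee_pos: [416.5, -11.7, 272.9]
orientation: [2.702, 1.603, 0.001]
ft_force: [1.0, -0.4, -0.1]
width: 87.9
```

```bash
python3 - <<'E'
from plan import *
plan([503.6,254.2,250],-0.163,n=8)
E
```

```text
t 2.6 p [416.5 -11.7 272.9] yawy -0.5 tilt [ 9.e-04 -1.e-04 -1.e+00] q [-0.06  0.16  2.09 -0.    0.89  0.44] F [ 1.  -0.4 -0.1] w 87.9
d [ 87.1 265.9 -22.9] turn -0.337 per row 35.1
[0.0344, -0.0064, 0.0029, -0.042, 1.0]
[0.0346, -0.0049, 0.0029, -0.042, 1.0]
[0.0348, -0.0035, 0.0029, -0.042, 1.0]
[0.0349, -0.002, 0.0029, -0.042, 1.0]
[0.035, -0.0005, 0.0029, -0.042, 1.0]
[0.035, 0.0009, 0.0029, -0.042, 1.0]
[0.0349, 0.0024, 0.0029, -0.042, 1.0]
[0.0348, 0.0039, 0.0029, -0.042, 1.0]
```

Request:
{"name": "send_rows", "arguments": {
  "rows": [
    [0.034,-0.006,0.003,-0.042,1],
    [0.035,-0.005,0.003,-0.042,1],
    [0.035,-0.0035,0.003,-0.042,1],
    [0.035,-0.002,0.003,-0.042,1],
    [0.035,-0.0005,0.003,-0.042,1]
  ]
}}

```text
t: 3.1
ee_pos: [471.6, 154.4, 257.7]
orientation: [2.519, 1.877, 0.001]
ft_force: [1.2, -0.4, 0.5]
width: 87.8
```

Request:
{"name": "send_rows", "arguments": {
  "rows": [
    [0.035,0.001,0.003,-0.042,1],
    [0.035,0.0025,0.003,-0.042,1],
    [0.033,0.004,0.003,-0.042,1],
    [0,0,0,0,1],
    [0,0,0,0,1]
  ]
}}

```text
t: 3.6
ee_pos: [503.8, 251.1, 248.4]
orientation: [-2.397, -2.031, 0.001]
ft_force: [-0.0, -0.5, -0.2]
width: 87.8
```

```bash
python3 - <<'E'
from plan import *
plan([503.6,254.2,190],-0.163,n=4)
from workcell import get_image
from h import *
im=get_image("top");cv2.imwrite("pics/g1.png",im["color"][120:280,150:400].repeat(3,0).repeat(3,1))
im=get_image("side");cv2.imwrite("pics/g2.png",im["color"][150:330,180:420].repeat(3,0).repeat(3,1))
E
```

```text
t 3.6 p [503.8 251.1 248.4] yawy -0.1651 tilt [-7.e-04 -5.e-04 -1.e+00] q [ 0.44  0.4   1.81 -0.    0.93  0.61] F [-0.  -0.5 -0.2] w 87.8
d [ -0.2   3.1 -58.4] turn -0.002 per row 14.6
[0.0008, -0.0002, 0.0146, -0.001, 1.0]
[0.0008, -0.0002, 0.0146, -0.001, 1.0]
[0.0008, -0.0002, 0.0146, -0.001, 1.0]
[0.0008, -0.0002, 0.0146, -0.001, 1.0]
```

View pics/g1.png

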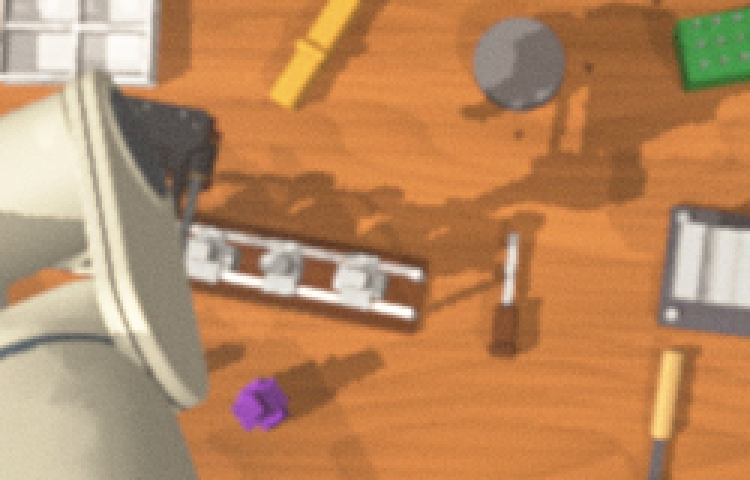

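View pics/g2.png

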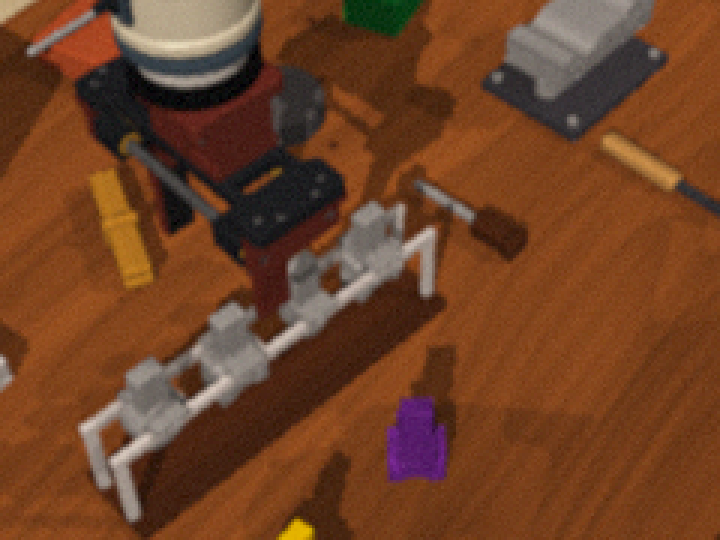

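Request:
{"name": "send_rows", "arguments": {
  "rows": [
    [0.001,0,0.014,0,1],
    [0.001,0,0.014,0,1],
    [0.001,0,0.014,0,1],
    [0,0,0.014,0,1],
    [0,0,0,0,1]
  ]
}}

```text
t: 4.2
ee_pos: [503.3, 253.0, 190.0]
orientation: [-2.397, -2.029, 0.007]
ft_force: [0.2, -0.1, -0.4]
width: 88.0
```

```bash
python3 - <<'E'
from plan import *
plan([503.6,254.2,169],-0.163,n=3)
E
```

```text
t 4.2 p [503.3 253.  190. ] yawy -0.1663 tilt [-0.0042 -0.002  -1.    ] q [0.44 0.49 1.84 0.   0.82 0.61] F [ 0.2 -0.1 -0.4] w 88.0
d [  0.3   1.2 -21. ] turn -0.003 per row 7.0
[0.0004, 0.0001, 0.007, -0.001, 1.0]
[0.0004, 0.0001, 0.007, -0.001, 1.0]
[0.0004, 0.0001, 0.007, -0.001, 1.0]
```

Request:
{"name": "send_rows", "arguments": {
  "rows": [
    [0.0005,0,0.007,0,1],
    [0.0005,0,0.007,0,1],
    [0,0,0.007,0,1],
    [0,0,0,0,1],
    [0,0,0,0,1]
  ]
}}

```text
t: 4.7
ee_pos: [504.7, 254.8, 171.6]
orientation: [-2.398, -2.03, 0.0]
ft_force: [-0.4, -0.1, -0.0]
width: 87.4
```

```bash
python3 - <<'E'
from plan import *
plan([503.6,254.2,169],-0.163,n=1)
from workcell import get_image
from h import *
im=get_image("side");cv2.imwrite("pics/g3.png",cv2.resize(im["color"][190:330,190:370],None,fx=4,fy=4,interpolation=cv2.INTER_CUBIC))
E
```

```text
t 4.7 p [504.7 254.8 171.6] yawy -0.166 tilt [-2.e-04 -1.e-04 -1.e+00] q [0.45 0.52 1.84 0.   0.78 0.61] F [-0.4 -0.1 -0. ] w 87.4
d [-1.1 -0.6 -2.6] turn -0.003 per row 2.9
[-0.0008, -0.001, 0.0026, -0.003, 1.0]
```

View pics/g3.png

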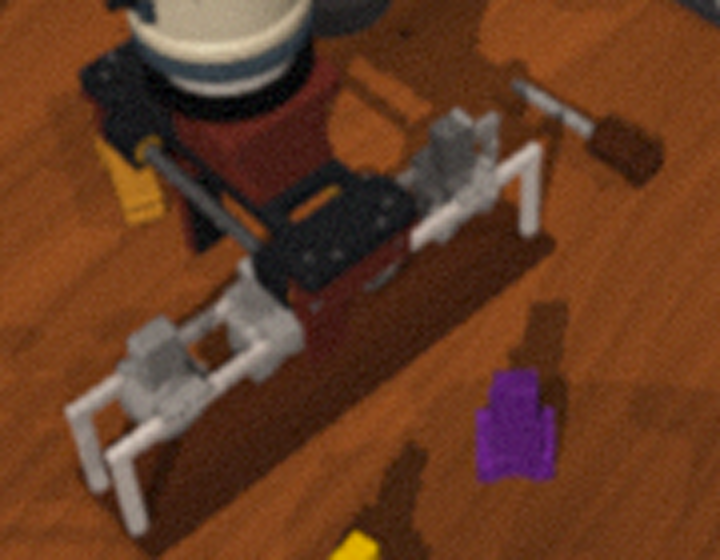

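Request:
{"name": "send_rows", "arguments": {
  "rows": [
    [-0.0008,-0.001,0.002,-0.003,1],
    [0,0,0,0,-1],
    [0,0,0,0,-1],
    [0,0,0,0,-1],
    [0,0,0,0,-1]
  ]
}}

```text
t: 5.25
ee_pos: [503.7, 254.2, 169.8]
orientation: [2.395, 2.033, 0.0]
ft_force: [-0.1, -0.2, -0.3]
width: 59.2
```

Request:
{"name": "send_rows", "arguments": {
  "rows": [
    [0,0,0,0,-1],
    [0,0,0,0,-1],
    [0,0,0,0,-1],
    [0,0,0,0,-1]
  ]
}}

```text
t: 5.65
ee_pos: [503.6, 254.1, 169.7]
orientation: [-2.395, -2.033, 0.0]
ft_force: [0.2, 0.6, 0.3]
width: 27.2
```

```bash
python3 - <<'E'
from plan import *
plan([503.6,254.2,290],-0.163,n=5,grip=-1)
E
```

```text
t 5.65 p [503.6 254.1 169.7] yawy -0.163 tilt [-1.e-04 -0.e+00 -1.e+00] q [ 0.45  0.52  1.85 -0.    0.77  0.61] F [0.2 0.6 0.3] w 27.2
d [-0.000e+00  1.000e-01  1.203e+02] turn 0.0 per row 24.1
[0.0, -0.0, -0.0241, 0.0, -1]
[0.0, -0.0, -0.0241, 0.0, -1]
[0.0, -0.0, -0.0241, 0.0, -1]
[0.0, -0.0, -0.0241, 0.0, -1]
[0.0, -0.0, -0.0241, 0.0, -1]
```

Jaws close at ~80 mm/s; wait for contact, then lift.

Request:
{"name": "send_rows", "arguments": {
  "rows": [
    [0,0,0,0,-1],
    [0,0,0,0,-1],
    [0,0,0,0,-1],
    [0,0,0,0,-1]
  ]
}}

```text
t: 6.05
ee_pos: [503.7, 254.2, 169.7]
orientation: [2.395, 2.033, 0.0]
ft_force: [0.1, -0.6, -1.2]
width: 14.1
```

Request:
{"name": "send_rows", "arguments": {
  "rows": [
    [0,0,-0.015,0,-1],
    [0,0,-0.02,0,-1],
    [0,0,-0.02,0,-1],
    [0,0,-0.02,0,-1],
    [0,0,0,0,-1]
  ]
}}

```text
t: 6.55
ee_pos: [504.9, 254.8, 247.9]
orientation: [2.394, 2.032, 0.008]
ft_force: [-0.3, -0.7, -1.5]
width: 13.9
```

```bash
python3 - <<'E'
from plan import *
plan([503.6,254.2,300],-0.163,n=5,grip=-1)
from workcell import get_image
from h import *
im=get_image("side");cv2.imwrite("pics/g4.png",cv2.resize(im["color"][130:310,170:400],None,fx=3.3,fy=3.3,interpolation=cv2.INTER_CUBIC))
E
```

```text
t 6.55 p [504.9 254.8 247.9] yawy -0.163 tilt [ 0.0048  0.0023 -1.    ] q [0.45 0.41 1.81 0.   0.92 0.61] F [-0.3 -0.7 -1.5] w 13.9
d [-1.3 -0.6 52.1] turn -0.0 per row 10.4
[-0.0001, -0.0002, -0.0104, -0.0, -1]
[-0.0001, -0.0002, -0.0104, -0.0, -1]
[-0.0001, -0.0002, -0.0104, -0.0, -1]
[-0.0001, -0.0002, -0.0104, -0.0, -1]
[-0.0001, -0.0002, -0.0104, -0.0, -1]
```

View pics/g4.png

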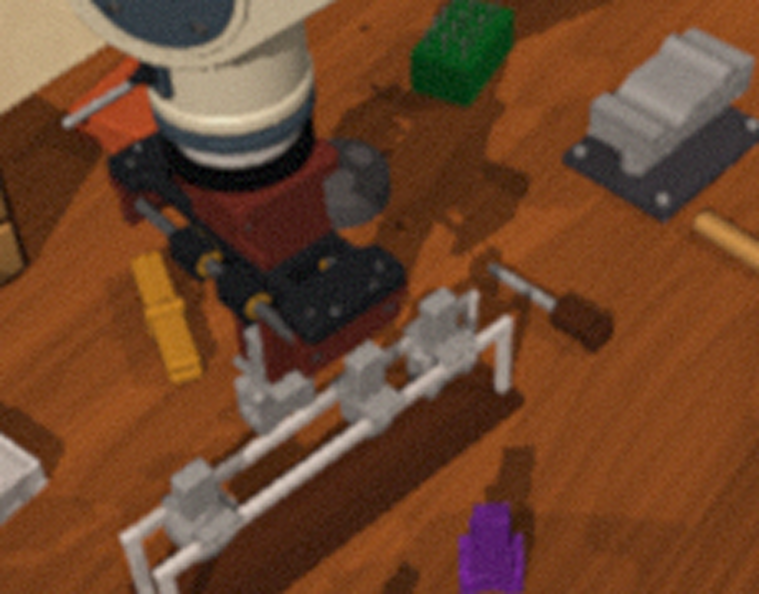

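Request:
{"name": "send_rows", "arguments": {
  "rows": [
    [0,0,-0.015,0.13,-1],
    [0,0,-0.015,0.13,-1],
    [0,0,-0.015,0.13,-1],
    [0,0,-0.01,0.13,-1],
    [0,0,0,0.13,-1]
  ]
}}

```text
t: 7.1
ee_pos: [503.7, 254.2, 300.0]
orientation: [-2.922, -1.154, -0.001]
ft_force: [0.7, -0.4, -2.2]
width: 14.1
```

Request:
{"name": "send_rows", "arguments": {
  "rows": [
    [0,0,0,0.13,-1],
    [0,0,0,0,-1]
  ]
}}

```text
t: 7.3
ee_pos: [503.1, 253.9, 298.6]
orientation: [2.988, 0.968, -0.003]
ft_force: [-0.0, -0.2, -2.2]
width: 13.8
```

```bash
python3 - <<'E'
from plan import *
plan([503.6,254.2,300],-0.163,n=5,grip=-1)
from workcell import get_image
from h import *
ims=[get_image("side") for _ in range(6)]
d=dict(ims[0]);d["avg"]=np.mean([i["color"].astype(float) for i in ims],0);d["z"]=np.median([i["z_map"] for i in ims],0)
o,p,R=pose();d["tcp"]=p;d["R"]=R;pickle.dump(d,open("hold1.pkl","wb"))
u,v=proj(d,[p+R[:,2]*115])[0].astype(int);print(u,v)
cv2.imwrite("pics/g5.png",np.clip(cv2.resize(d["avg"][v-32:v+33,u-40:u+40],None,fx=9,fy=9,interpolation=cv2.INTER_CUBIC)*1.3,0,255).astype(np.uint8))
E
```

```text
t 7.3 p [503.1 253.9 298.6] yawy -0.9441 tilt [-1.8e-03 -9.0e-04 -1.0e+00] q [0.45 0.34 1.77 0.   1.03 1.39] F [-0.  -0.2 -2.2] w 13.8
d [0.5 0.3 1.4] turn -0.781 per row 0.3
[0.0001, 0.0, -0.0003, -0.156, -1]
[0.0001, 0.0, -0.0003, -0.156, -1]
[0.0001, 0.0, -0.0003, -0.156, -1]
[0.0001, 0.0001, -0.0003, -0.156, -1]
[0.0001, 0.0001, -0.0003, -0.156, -1]
252 234
```

View pics/g5.png

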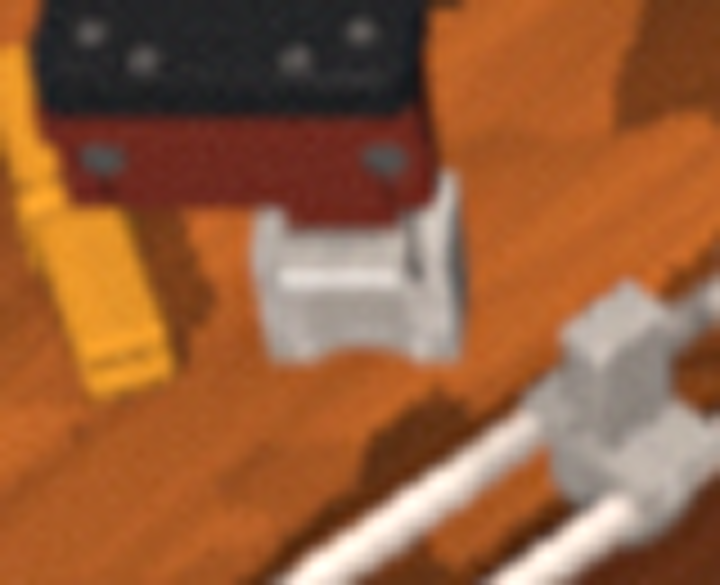

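```bash
python3 - <<'E'
from h import *
from scipy.optimize import least_squares
e=np.array([0.1065,0.9943]);f=np.array([0.9943,-0.1065])
for n,reg,c in(("topA",(178,245,362,440),(502.9,-216.4)),("sideA",(130,200,330,412),(504.4,-216.3))):
    d=load(n);W=cloud(d)[reg[0]:reg[1],reg[2]:reg[3]].reshape(-1,3)
    s=(W[:,:2]-c)@e;x=(W[:,:2]-c)@f;z=W[:,2]
    def g(p,s):
        s=s-p[0]
        top=np.full_like(s,p[1])
        r=np.abs(s+35)<13.42; top[r]=p[1]+10-14+np.sqrt(196-np.clip(np.abs(s[r]+35),0,13.42)**2)
        h=np.abs(s-35)<16.5; top[h]=p[1]-8.5+20-np.sqrt(400-(s[h]-35)**2)
        return top
    m=(abs(x)<26)&(abs(s)<66)&(z>64)&(z<95)
    for sub,lab in((m,"all"),(m&(s<-12),"ridge"),(m&(s>12),"hollow")):
        r=least_squares(lambda p:g(p,s[sub])+p[2]*x[sub]-z[sub],[0.,76.6,0],loss="soft_l1",x_scale=[1,1,.01],diff_step=1e-2)
        print(n,lab,r.x.round(3),sub.sum())
    # block edges
    for nm,q,o,lim in(("s",s,x,25),("x",x,s,60)):
        mm=(abs(o)<lim)&(z>73.5)&(z<90);print(nm,np.percentile(q[mm],[.5,99.5]).round(1), q[mm].min().round(1),q[mm].max().round(1))
E
```

```text
topA all [-1.1800e-01  7.6672e+01 -1.0000e-03] 1045
topA ridge [-1.0400e-01  7.6654e+01 -4.0000e-03] 430
topA hollow [-1.2400e-01  7.6647e+01  2.0000e-03] 425
s [-69.6  69.6] -70.2 69.9
x [-32.   31.5] -32.0 32.1
sideA all [-7.1800e-01  7.8141e+01 -2.0000e-03] 586
sideA ridge [-5.5800e-01  7.8212e+01 -4.0000e-03] 226
sideA hollow [-1.0070e+00  7.8075e+01 -3.0000e-03] 255
s [-69.8  69.9] -70.3 70.2
x [-32.2  31.7] -32.4 32.2
```

```bash
python3 - <<'E'
from plan import *
plan([500.2,-251.6,280],-0.107,n=14,grip=-1)
E
```

```text
t 7.6 p [503.6 254.1 299.4] yawy -0.9414 tilt [-5.e-04 -3.e-04 -1.e+00] q [ 0.45  0.34  1.77 -0.    1.03  1.39] F [ 0.3  0.  -2.7] w 13.5
d [  -3.4 -505.7  -19.4] turn -0.834 per row 36.1
[-0.0215, 0.0291, 0.0014, -0.06, -1]
[-0.0231, 0.0277, 0.0014, -0.06, -1]
[-0.0248, 0.0263, 0.0014, -0.06, -1]
[-0.0263, 0.0248, 0.0014, -0.06, -1]
[-0.0277, 0.0232, 0.0014, -0.06, -1]
[-0.029, 0.0215, 0.0014, -0.06, -1]
[-0.0303, 0.0197, 0.0014, -0.06, -1]
[-0.0314, 0.0179, 0.0014, -0.06, -1]
[-0.0324, 0.016, 0.0014, -0.06, -1]
[-0.0333, 0.014, 0.0014, -0.06, -1]
[-0.0341, 0.012, 0.0014, -0.06, -1]
[-0.0347, 0.01, 0.0014, -0.06, -1]
[-0.0353, 0.0079, 0.0014, -0.06, -1]
[-0.0357, 0.0058, 0.0014, -0.06, -1]
```

Request:
{"name": "send_rows", "arguments": {
  "rows": [
    [-0.0215,0.029,0.0014,-0.06,-1],
    [-0.023,0.0275,0.0014,-0.06,-1],
    [-0.025,0.0265,0.0014,-0.06,-1],
    [-0.0265,0.025,0.0014,-0.06,-1],
    [-0.0275,0.023,0.0014,-0.06,-1]
  ]
}}

```text
t: 8.1
ee_pos: [502.0, 72.1, 292.7]
orientation: [2.807, 1.411, 0.0]
ft_force: [0.4, 0.5, -1.2]
width: 13.7
```

Request:
{"name": "send_rows", "arguments": {
  "rows": [
    [-0.029,0.0215,0.0014,-0.06,-1],
    [-0.0305,0.0195,0.0014,-0.06,-1],
    [-0.0315,0.018,0.0014,-0.06,-1],
    [-0.0325,0.016,0.0014,-0.06,-1],
    [-0.0335,0.014,0.0014,-0.06,-1]
  ]
}}

```text
t: 8.6
ee_pos: [500.7, -109.1, 285.8]
orientation: [2.564, 1.814, 0.0]
ft_force: [0.0, 1.1, -2.2]
width: 13.8
```

Request:
{"name": "send_rows", "arguments": {
  "rows": [
    [-0.034,0.012,0.0014,-0.06,-1],
    [-0.0345,0.01,0.0014,-0.06,-1],
    [-0.035,0.008,0.0014,-0.06,-1],
    [-0.034,0.006,0.0014,-0.06,-1],
    [0,0,0,0,-1]
  ]
}}

```text
t: 9.1
ee_pos: [501.3, -253.6, 280.0]
orientation: [2.332, 2.102, -0.0]
ft_force: [0.1, 0.3, -1.8]
width: 13.8
```

```bash
python3 - <<'E'
from plan import *
plan([500.2,-251.6,225],-0.107,n=5,grip=-1)
E
```

```text
t 9.1 p [ 501.3 -253.6  280. ] yawy -0.1038 tilt [ 0.001  -0.0015 -1.    ] q [-0.49  0.36  1.79 -0.    0.99 -0.38] F [ 0.1  0.3 -1.8] w 13.8
d [ -1.1   2.  -55. ] turn 0.003 per row 11.0
[0.0004, -0.0003, 0.011, 0.001, -1]
[0.0004, -0.0003, 0.011, 0.001, -1]
[0.0004, -0.0003, 0.011, 0.001, -1]
[0.0004, -0.0003, 0.011, 0.001, -1]
[0.0004, -0.0003, 0.011, 0.001, -1]
```

Request:
{"name": "send_rows", "arguments": {
  "rows": [
    [0.0004,-0.0003,0.012,0.001,-1],
    [0.0004,-0.0003,0.012,0.001,-1],
    [0.0004,-0.0003,0.012,0.001,-1],
    [0.0004,0,0.012,0,-1],
    [0,0,0.01,0,-1]
  ]
}}

```text
t: 9.6
ee_pos: [500.3, -247.4, 220.6]
orientation: [-2.334, -2.101, 0.001]
ft_force: [0.4, 0.5, -2.0]
width: 13.5
```

Request:
{"name": "send_rows", "arguments": {
  "rows": [
    [0,0,0,0,-1],
    [0,0,0,0,-1]
  ]
}}

```text
t: 9.8
ee_pos: [500.5, -248.1, 221.8]
orientation: [-2.335, -2.101, 0.0]
ft_force: [0.5, 0.1, -2.6]
width: 13.6
```

```bash
cat > look.py <<'E'
from plan import *
from h import *
from workcell import get_image
def grab(cam,n,save):
    ims=[get_image(cam) for _ in range(n)]
    d=dict(ims[0]);d["avg"]=np.mean([i["color"].astype(float) for i in ims],0)
    z=np.array([i["z_map"] for i in ims]);d["z"]=np.nanmedian(np.where(z>0,z,np.nan),0)
    o,p,R=pose();d["tcp"]=p;d["R"]=R;pickle.dump(d,open(save+".pkl","wb"));return d
def crop(d,P,hw,f,name):
    u,v=proj(d,[P])[0].astype(int);print("crop centre",u,v)
    cv2.imwrite(name,np.clip(cv2.resize(d["avg"][v-hw[1]:v+hw[1],u-hw[0]:u+hw[0]],None,fx=f,fy=f,interpolation=cv2.INTER_CUBIC)*1.2,0,255).astype(np.uint8))
def local(W,c,psi):
    R=np.array([[np.cos(psi),-np.sin(psi)],[np.sin(psi),np.cos(psi)]])
    return np.c_[(W[:,:2]-np.array(c))@R,W[:,2]]
E
python3 - <<'E'
from look import *
plan([500.2,-251.6,210],-0.107,n=5,grip=-1)
d=grab("side",6,"pre1")
crop(d,[500,-240,100],(45,35),8,"pics/h1.png")
W=cloud(d).reshape(-1,3);W=W[np.isfinite(W[:,2])]
# local relative to side-cam ridge, bench z 1.5
L=local(W,(500.6,-251.8),-0.107)
m=(abs(L[:,0])<9)&(L[:,1]>12)&(L[:,1]<26)&(L[:,2]>102)&(L[:,2]<132)
print("y side",m.sum(),np.percentile(L[m,1],[10,50,90]).round(2))
for zlo in(102,112,122): 
    k=m&(L[:,2]>zlo)&(L[:,2]<zlo+10);print(zlo,k.sum(),np.median(L[k,1]).round(2))
m=(abs(L[:,1])<18)&(L[:,0]>-16)&(L[:,0]<-6)&(L[:,2]>102)&(L[:,2]<128)
print("x face",m.sum(),np.median(L[m,0]).round(2)); 
if m.sum()>5: print(np.polyfit(L[m,1],L[m,0],1))
m=(abs(L[:,1])<12)&(L[:,0]>-30)&(L[:,0]<0)&(L[:,2]>129)&(L[:,2]<145);print("collar",m.sum(),np.median(L[m,2]),L[m,0].min(),L[m,0].max())
E
```

```text
t 9.8 p [ 500.5 -248.1  221.8] yawy -0.1057 tilt [-5.e-04  3.e-04 -1.e+00] q [-0.48  0.44  1.83  0.    0.87 -0.38] F [ 0.5  0.1 -2.6] w 13.6
d [ -0.3  -3.5 -11.8] turn 0.001 per row 2.5
[-0.0007, 0.0, 0.0024, 0.0, -1]
[-0.0007, 0.0, 0.0024, 0.0, -1]
[-0.0007, 0.0, 0.0024, 0.0, -1]
[-0.0007, 0.0, 0.0024, 0.0, -1]
[-0.0007, 0.0, 0.0024, 0.0, -1]
crop centre 380 143
y side 58 [18.88 23.23 24.24]
102 19 23.05
112 19 23.19
122 20 23.48
x face 43 -8.81
[-0.01275724 -8.73498281]
collar 28 139.21926705746384 -19.799544228788214 -4.849382402123305
```

View pics/h1.png

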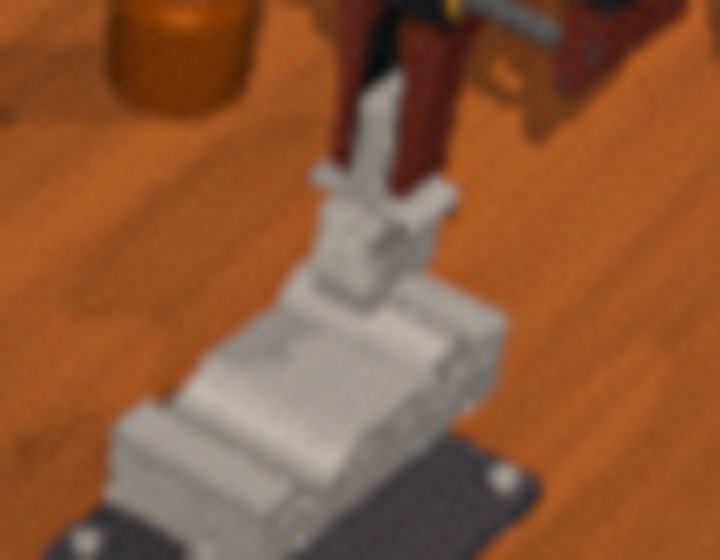

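Request:
{"name": "send_rows", "arguments": {
  "rows": [
    [-0.0016,-0.0005,0.004,0,-1],
    [-0.0016,-0.0005,0.004,0,-1],
    [0,0,0.002,0,-1],
    [0,0,0,0,-1],
    [0,0,0,0,-1]
  ]
}}

```text
t: 10.6
ee_pos: [499.1, -251.4, 211.9]
orientation: [-2.336, -2.1, 0.0]
ft_force: [-0.9, 0.2, -3.1]
width: 13.9
```

```bash
cat > m1.py <<'E'
from look import *
def meas(d,c,psi,zo,half=20):
    """c: ridge/hollow point in side cam frame; zo: expected leaf origin z in side cam"""
    W=cloud(d).reshape(-1,3);W=W[np.isfinite(W[:,2])]
    L=local(W,c,psi);L[:,2]-=zo
    m=(abs(L[:,0])<8)&(L[:,1]>half-6)&(L[:,1]<half+6)&(L[:,2]>4)&(L[:,2]<27)
    s=np.median(L[m,1]);m&=abs(L[:,1]-s)<1.5
    print("y side",m.sum(),(np.median(L[m,1])-half).round(2),"slope vs z",np.polyfit(L[m,2],L[m,1],1)[0].round(3),"vs x",np.polyfit(L[m,0],L[m,1],1)[0].round(3))
    m=(abs(L[:,1]-s+half)<half-3)&(L[:,0]>-17)&(L[:,0]<-6)&(L[:,2]>2)&(L[:,2]<24)
    k=np.median(L[m,0]);m&=abs(L[:,0]-k)<2
    print("x face",m.sum(),(np.median(L[m,0])+11).round(2),"vs y",np.polyfit(L[m,1],L[m,0],1)[0].round(3),"vs z",np.polyfit(L[m,2],L[m,0],1)[0].round(3))
    m=(abs(L[:,1]-s+half)<10)&(L[:,0]>-20)&(L[:,0]<-12)&(L[:,2]>30)&(L[:,2]<42);print("collar top z",m.sum(),(np.median(L[m,2])-35).round(2))
E
python3 - <<'E'
from m1 import *
plan([500.2,-251.6,210],-0.107,n=1,grip=-1)
d=grab("side",6,"pre2"); meas(d,(500.6,-251.8),-.107,212-119.7+1.5)
E
```

```text
t 10.6 p [ 499.1 -251.4  211.9] yawy -0.1061 tilt [-3.e-04  2.e-04 -1.e+00] q [-0.49  0.45  1.84  0.    0.85 -0.38] F [-0.9  0.2 -3.1] w 13.9
d [ 1.1 -0.2 -1.9] turn 0.001 per row 2.2
[-0.0001, 0.0011, 0.0019, 0.001, -1]
y side 32 0.15 slope vs z 0.052 vs x -0.006
x face 34 0.85 vs y 0.01 vs z -0.016
collar top z 12 0.39
```

Request:
{"name": "send_rows", "arguments": {
  "rows": [
    [0,-0.0003,0.0015,0.001,-1],
    [0,0,0.0015,0,-1],
    [0,0,0.001,0,-1],
    [0,0,0,0,-1]
  ]
}}

```text
t: 11.3
ee_pos: [498.7, -251.3, 207.8]
orientation: [-2.337, -2.099, 0.0]
ft_force: [-0.2, -0.4, -1.6]
width: 13.7
```

Request:
{"name": "send_rows", "arguments": {
  "rows": [
    [0,0,0.001,0,-1],
    [0,0,0,0,-1]
  ]
}}

```text
t: 11.5
ee_pos: [498.8, -251.3, 207.0]
orientation: [-2.337, -2.099, 0.0]
ft_force: [0.4, -0.8, -3.1]
width: 13.5
```

Request:
{"name": "send_rows", "arguments": {
  "rows": [
    [0,0,0.0005,0,-1],
    [0,0,0,0,-1]
  ]
}}

```text
t: 11.7
ee_pos: [498.8, -251.4, 206.5]
orientation: [-2.337, -2.099, 0.0]
ft_force: [-0.5, -0.3, -2.8]
width: 14.1
```

Request:
{"name": "send_rows", "arguments": {
  "rows": [
    [0,0,0.0005,0,-1],
    [0,0,0,0,-1]
  ]
}}

```text
t: 11.9
ee_pos: [498.9, -251.4, 206.1]
orientation: [2.337, 2.099, 0.0]
ft_force: [-0.1, -0.2, -0.9]
width: 13.8
```

Request:
{"name": "send_rows", "arguments": {
  "rows": [
    [0,0,0.0005,0,-1],
    [0,0,0,0,-1]
  ]
}}

```text
t: 12.1
ee_pos: [498.9, -251.5, 205.9]
orientation: [2.337, 2.099, 0.0]
ft_force: [-0.7, -1.0, 1.7]
width: 14.2
```

Request:
{"name": "send_rows", "arguments": {
  "rows": [
    [0,0,0.0005,0,-1],
    [0,0,0,0,-1]
  ]
}}

```text
t: 12.3
ee_pos: [498.9, -251.5, 205.3]
orientation: [2.337, 2.099, 0.0]
ft_force: [-0.2, -1.0, 2.9]
width: 14.0
```

Request:
{"name": "send_rows", "arguments": {
  "rows": [
    [-0.0002,0,0.0006,0,-1],
    [0,0,0,0,-1]
  ]
}}

```text
t: 12.5
ee_pos: [498.9, -251.6, 204.7]
orientation: [2.337, 2.099, 0.0]
ft_force: [-1.6, 1.1, 5.3]
width: 14.2
```

Request:
{"name": "send_rows", "arguments": {
  "rows": [
    [0,0,0.0005,0,-1],
    [0,0,0,0,-1]
  ]
}}

```text
t: 12.7
ee_pos: [498.9, -251.6, 204.2]
orientation: [2.337, 2.099, 0.0]
ft_force: [-2.1, 0.2, 7.0]
width: 13.7
```

Request:
{"name": "send_rows", "arguments": {
  "rows": [
    [0,0,0,0,-1],
    [0,0,0,0,-1],
    [0,0,0,0,-1],
    [0,0,0,0,-1],
    [0,0,0,0,-1]
  ]
}}

```text
t: 13.2
ee_pos: [498.9, -251.6, 204.3]
orientation: [2.337, 2.099, 0.0]
ft_force: [-1.7, 0.7, 5.8]
width: 14.0
```

Request:
{"name": "send_rows", "arguments": {
  "rows": [
    [0,0,0,0,-1],
    [0,0,0,0,-1],
    [0,0,0,0,-1],
    [0,0,0,0,-1],
    [0,0,0,0,-1]
  ]
}}

```text
t: 13.7
ee_pos: [498.9, -251.6, 204.3]
orientation: [2.337, 2.099, 0.0]
ft_force: [-1.9, -0.2, 5.7]
width: 13.7
```

Request:
{"name": "send_rows", "arguments": {
  "rows": [
    [0,0,0,0,-1],
    [0,0,0,0,-1],
    [0,0,-0.0006,0,-1],
    [0,0,-0.0006,0,-1],
    [0,0,0,0,-1]
  ]
}}

```text
t: 14.2
ee_pos: [498.9, -251.6, 205.2]
orientation: [2.337, 2.099, 0.0]
ft_force: [-0.0, 0.5, 2.6]
width: 13.7
```

Request:
{"name": "send_rows", "arguments": {
  "rows": [
    [0,0,-0.0006,0,-1],
    [0,0,0,0,-1]
  ]
}}

```text
t: 14.4
ee_pos: [498.9, -251.6, 205.7]
orientation: [2.337, 2.099, 0.0]
ft_force: [0.5, 0.7, 1.7]
width: 13.7
```

```bash
python3 - <<'E'
from m1 import *
plan([500.2,-251.6,210],-0.107,n=1,grip=-1)
d=grab("side",4,"seat1"); meas(d,(500.6,-251.8),-.107,86.5+1.5)
E
```

```text
t 14.4 p [ 498.9 -251.6  205.7] yawy -0.107 tilt [ 1.e-04  0.e+00 -1.e+00] q [-0.49  0.46  1.84  0.    0.84 -0.38] F [0.5 0.7 1.7] w 13.7
d [ 1.3 -0.   4.3] turn -0.0 per row 4.5
[0.0001, 0.0013, -0.0043, -0.0, -1]
y side 32 0.07 slope vs z -0.002 vs x 0.05
x face 33 0.44 vs y 0.009 vs z 0.022
collar top z 15 -0.09
```

Centred and upright. Release slowly (partial opening first), then fully and retreat.

Request:
{"name": "send_rows", "arguments": {
  "rows": [
    [0,0,-0.0003,0,-1],
    [0,0,0,0,-0.6],
    [0,0,0,0,-0.3],
    [0,0,0,0,0],
    [0,0,0,0,0.3]
  ]
}}

```text
t: 15.1
ee_pos: [498.7, -251.5, 206.0]
orientation: [-2.337, -2.099, 0.0]
ft_force: [-0.1, 1.0, 0.2]
width: 38.4
```

Request:
{"name": "send_rows", "arguments": {
  "rows": [
    [0,0,0,0,0.3],
    [0,0,0,0,0.3],
    [0,0,0,0,0.3],
    [0,0,0,0,0.3]
  ]
}}

```text
t: 15.5
ee_pos: [498.8, -251.6, 206.1]
orientation: [-2.337, -2.099, 0.0]
ft_force: [0.9, -0.5, 1.0]
width: 57.0
```

```bash
python3 - <<'E'
from m1 import *
plan([500.2,-251.6,290],-0.107,n=4,grip=.3)
d=grab("side",2,"rel1"); meas(d,(500.6,-251.8),-.107,86.5+1.5)
E
```

```text
t 15.5 p [ 498.8 -251.6  206.1] yawy -0.107 tilt [-0.  0. -1.] q [-0.49  0.46  1.84  0.    0.84 -0.38] F [ 0.9 -0.5  1. ] w 57.0
d [ 1.4 -0.  83.9] turn -0.0 per row 21.0
[0.0, 0.0003, -0.021, -0.0, 0.3]
[0.0, 0.0003, -0.021, -0.0, 0.3]
[0.0, 0.0003, -0.021, -0.0, 0.3]
[0.0, 0.0003, -0.021, -0.0, 0.3]
y side 31 0.17 slope vs z -0.005 vs x 0.009
x face 32 0.65 vs y -0.013 vs z -0.016
collar top z 15 0.34look.py:7: RuntimeWarning: All-NaN slice encountered
  z=np.array([i["z_map"] for i in ims]);d["z"]=np.nanmedian(np.where(z>0,z,np.nan),0)
```

Request:
{"name": "send_rows", "arguments": {
  "rows": [
    [0,0,-0.01,0,0.3],
    [0,0,-0.02,0,0.3],
    [0,0,-0.025,0,0.3],
    [0,0,-0.025,0,0.3],
    [0,0,-0.02,0,1]
  ]
}}

```text
t: 16.1
ee_pos: [499.0, -251.7, 308.3]
orientation: [2.336, 2.099, 0.001]
ft_force: [0.5, 0.1, 0.5]
width: 61.9
```

```bash
python3 - <<'E'
from m1 import *
plan([515.8,319.1,250],-0.163,n=15,grip=1)
d=grab("side",4,"aft1"); meas(d,(500.6,-251.8),-.107,86.5+1.5)
crop(d,[500,-240,100],(45,35),8,"pics/i1.png")
E
```

```text
t 16.1 p [ 499.  -251.7  308.3] yawy -0.1069 tilt [ 1.5e-03 -8.0e-04 -1.0e+00] q [-0.49  0.32  1.77  0.    1.05 -0.38] F [0.5 0.1 0.5] w 61.9
d [ 16.8 570.8 -58.3] turn 0.056 per row 38.3
[0.038, -0.003, 0.0039, 0.004, 1]
[0.0379, -0.0031, 0.0039, 0.004, 1]
[0.0379, -0.0032, 0.0039, 0.004, 1]
[0.0379, -0.0034, 0.0039, 0.004, 1]
[0.0379, -0.0035, 0.0039, 0.004, 1]
[0.0379, -0.0037, 0.0039, 0.004, 1]
[0.0379, -0.0038, 0.0039, 0.004, 1]
[0.0379, -0.0039, 0.0039, 0.004, 1]
[0.0378, -0.0041, 0.0039, 0.004, 1]
[0.0378, -0.0042, 0.0039, 0.004, 1]
[0.0378, -0.0044, 0.0039, 0.004, 1]
[0.0378, -0.0045, 0.0039, 0.004, 1]
[0.0378, -0.0047, 0.0039, 0.004, 1]
[0.0378, -0.0048, 0.0039, 0.004, 1]
[0.0377, -0.0049, 0.0039, 0.004, 1]
y side 30 0.05 slope vs z -0.02 vs x 0.024
x face 35 0.62 vs y -0.014 vs z -0.005
collar top z 13 -0.32
crop centre 380 143
```

View pics/i1.png

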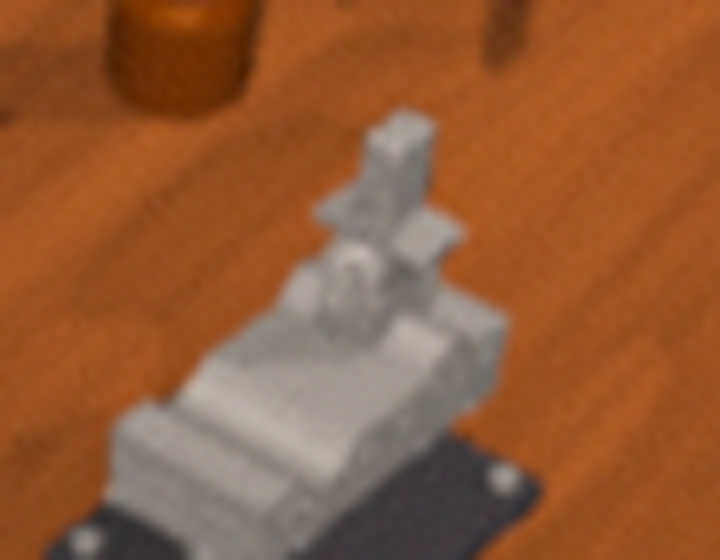

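Request:
{"name": "send_rows", "arguments": {
  "rows": [
    [0.038,-0.003,0.004,0.004,1],
    [0.038,-0.003,0.004,0.004,1],
    [0.038,-0.003,0.004,0.004,1],
    [0.038,-0.0035,0.004,0.004,1],
    [0.038,-0.0035,0.004,0.004,1]
  ]
}}

```text
t: 16.8
ee_pos: [503.8, -59.5, 284.6]
orientation: [-2.357, -2.074, 0.002]
ft_force: [0.2, 0.6, -0.1]
width: 87.7
```

Request:
{"name": "send_rows", "arguments": {
  "rows": [
    [0.038,-0.0037,0.004,0.004,1],
    [0.038,-0.0038,0.004,0.004,1],
    [0.038,-0.004,0.004,0.004,1],
    [0.038,-0.004,0.004,0.004,1],
    [0.038,-0.0042,0.004,0.004,1]
  ]
}}

```text
t: 17.3
ee_pos: [509.8, 131.3, 264.6]
orientation: [-2.378, -2.052, 0.003]
ft_force: [0.7, -0.5, 0.3]
width: 88.4
```

Request:
{"name": "send_rows", "arguments": {
  "rows": [
    [0.038,-0.0044,0.004,0.004,1],
    [0.038,-0.0045,0.004,0.004,1],
    [0.038,-0.0047,0.004,0.004,1],
    [0.037,-0.0048,0.004,0.004,1],
    [0.035,-0.0049,0.004,0.004,1]
  ]
}}

```text
t: 17.8
ee_pos: [515.5, 318.7, 244.3]
orientation: [-2.398, -2.029, 0.004]
ft_force: [0.4, -0.3, -0.3]
width: 88.0
```

Request:
{"name": "send_rows", "arguments": {
  "rows": [
    [0,0,0,0,1],
    [0,0,0,0,1]
  ]
}}

```text
t: 18.0
ee_pos: [515.5, 317.3, 244.5]
orientation: [-2.397, -2.03, 0.005]
ft_force: [0.5, -0.3, 0.1]
width: 87.9
```

```bash
python3 - <<'E'
from m1 import *
plan([515.8,319.1,190],-0.163,n=4,grip=1)
E
```

```text
t 18.0 p [515.5 317.3 244.5] yawy -0.1653 tilt [-0.0025 -0.0017 -1.    ] q [ 0.53  0.47  1.72 -0.    0.96  0.7 ] F [ 0.5 -0.3  0.1] w 87.9
d [  0.3   1.8 -54.5] turn -0.002 per row 13.6
[0.0005, 0.0, 0.0136, -0.001, 1]
[0.0005, 0.0, 0.0136, -0.001, 1]
[0.0005, 0.0, 0.0136, -0.001, 1]
[0.0005, 0.0, 0.0136, -0.001, 1]
```

Request:
{"name": "send_rows", "arguments": {
  "rows": [
    [0.0003,0,0.0135,0,1],
    [0.0003,0,0.0135,0,1],
    [0.0003,0,0.0135,0,1],
    [0,0,0.0135,0,1],
    [0,0,0,0,1]
  ]
}}

```text
t: 18.5
ee_pos: [515.5, 317.1, 189.4]
orientation: [-2.399, -2.027, 0.007]
ft_force: [0.6, -0.0, 0.1]
width: 87.8
```

Request:
{"name": "send_rows", "arguments": {
  "rows": [
    [0,0,0,0,1],
    [0,0,0,0,1]
  ]
}}

```text
t: 18.7
ee_pos: [516.9, 318.3, 192.5]
orientation: [2.399, 2.028, 0.001]
ft_force: [-0.2, 0.9, 0.4]
width: 87.7
```

```bash
python3 - <<'E'
from m1 import *
plan([515.8,319.1,169.6],-0.163,n=2,grip=1)
E
```

```text
t 18.7 p [516.9 318.3 192.5] yawy -0.1671 tilt [ 7.e-04  4.e-04 -1.e+00] q [0.53 0.54 1.74 0.   0.86 0.7 ] F [-0.2  0.9  0.4] w 87.7
d [ -1.1   0.8 -22.9] turn -0.004 per row 11.5
[0.0003, -0.0006, 0.0114, -0.002, 1]
[0.0003, -0.0006, 0.0114, -0.002, 1]
```

Request:
{"name": "send_rows", "arguments": {
  "rows": [
    [0.0003,-0.0006,0.01,-0.002,1],
    [0.0003,-0.0006,0.008,-0.002,1],
    [0,0,0.004,0,1],
    [0,0,0,0,1],
    [0,0,0,0,1]
  ]
}}

```text
t: 19.2
ee_pos: [515.5, 319.0, 169.9]
orientation: [-2.395, -2.033, 0.0]
ft_force: [-0.5, -0.1, 0.9]
width: 88.1
```

```bash
python3 - <<'E'
from m1 import *
plan([515.8,319.1,169.6],-0.163,n=1,grip=1)
d=grab("side",1,"x")
crop(d,[515,319,110],(50,38),7,"pics/j1.png")
E
```

```text
t 19.2 p [515.5 319.  169.9] yawy -0.163 tilt [-2.e-04 -1.e-04 -1.e+00] q [0.53 0.57 1.75 0.   0.82 0.7 ] F [-0.5 -0.1  0.9] w 88.1
d [ 0.3  0.1 -0.3] turn 0.0 per row 0.5
[0.0001, 0.0003, 0.0003, 0.0, 1]
crop centre 229 277look.py:7: RuntimeWarning: All-NaN slice encountered
  z=np.array([i["z_map"] for i in ims]);d["z"]=np.nanmedian(np.where(z>0,z,np.nan),0)
```

View pics/j1.png

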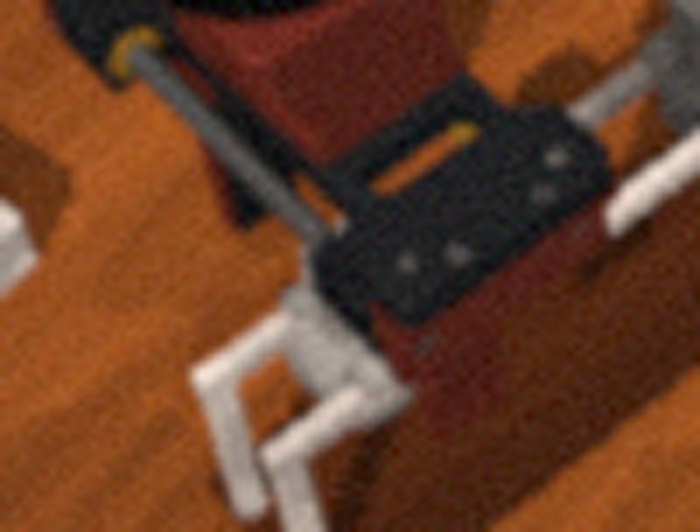

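Aligned over the end leaf (convex 20). Close, wait, lift.

Request:
{"name": "send_rows", "arguments": {
  "rows": [
    [0,0,0,0,-1],
    [0,0,0,0,-1],
    [0,0,0,0,-1],
    [0,0,0,0,-1],
    [0,0,0,0,-1]
  ]
}}

```text
t: 19.75
ee_pos: [515.5, 319.0, 170.1]
orientation: [2.395, 2.033, 0.0]
ft_force: [-0.9, -0.8, -0.2]
width: 51.2
```

Request:
{"name": "send_rows", "arguments": {
  "rows": [
    [0,0,0,0,-1],
    [0,0,0,0,-1],
    [0,0,0,0,-1],
    [0,0,0,0,-1],
    [0,0,0,0,-1]
  ]
}}

```text
t: 20.25
ee_pos: [515.7, 319.1, 170.3]
orientation: [2.395, 2.033, 0.001]
ft_force: [0.6, -0.0, 0.7]
width: 13.9
```

Request:
{"name": "send_rows", "arguments": {
  "rows": [
    [0,0,0,0,-1],
    [0,0,-0.015,0,-1],
    [0,0,-0.02,0,-1],
    [0,0,-0.025,0,-1],
    [0,0,-0.025,0,-1]
  ]
}}

```text
t: 20.75
ee_pos: [514.9, 318.7, 256.1]
orientation: [-2.395, -2.033, 0.002]
ft_force: [-0.1, 0.4, -2.8]
width: 13.8
```

Request:
{"name": "send_rows", "arguments": {
  "rows": [
    [0,0,-0.025,0.13,-1],
    [0,0,-0.02,0.13,-1],
    [0,0,0,0.13,-1],
    [0,0,0,0.13,-1],
    [0,0,0,0,-1]
  ]
}}

```text
t: 21.25
ee_pos: [515.1, 318.8, 300.7]
orientation: [-2.838, -1.348, 0.0]
ft_force: [-0.1, -0.7, -3.1]
width: 13.7
```

```bash
python3 - <<'E'
from m1 import *
o,p,R=pose()
d=grab("side",3,"hold2")
crop(d,p+R[:,2]*115,(50,38),7,"pics/j2.png")
plan([508,-182.0,280],-0.107,n=14,grip=-1)
E
```

```text
crop centre 223 252
t 21.4 p [515.2 318.8 300.1] yawy -0.6799 tilt [-5.e-04 -3.e-04 -1.e+00] q [0.53 0.4  1.68 0.   1.07 1.21] F [-0.3 -1.2 -2.7] w 13.8
d [  -7.2 -500.8  -20.1] turn -0.573 per row 35.8
[-0.0281, 0.0221, 0.0014, -0.041, -1]
[-0.029, 0.0209, 0.0014, -0.041, -1]
[-0.0299, 0.0197, 0.0014, -0.041, -1]
[-0.0306, 0.0185, 0.0014, -0.041, -1]
[-0.0314, 0.0172, 0.0014, -0.041, -1]
[-0.032, 0.0159, 0.0014, -0.041, -1]
[-0.0327, 0.0146, 0.0014, -0.041, -1]
[-0.0332, 0.0132, 0.0014, -0.041, -1]
[-0.0338, 0.0119, 0.0014, -0.041, -1]
[-0.0342, 0.0105, 0.0014, -0.041, -1]
[-0.0346, 0.0091, 0.0014, -0.041, -1]
[-0.035, 0.0076, 0.0014, -0.041, -1]
[-0.0352, 0.0062, 0.0014, -0.041, -1]
[-0.0355, 0.0048, 0.0014, -0.041, -1]
```

View pics/j2.png

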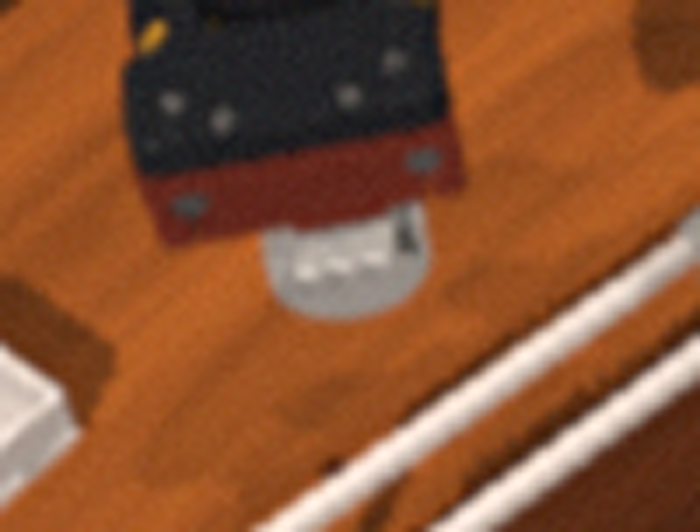

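Request:
{"name": "send_rows", "arguments": {
  "rows": [
    [-0.028,0.022,0.0014,-0.041,-1],
    [-0.029,0.021,0.0014,-0.041,-1],
    [-0.03,0.0195,0.0014,-0.041,-1],
    [-0.0305,0.0185,0.0014,-0.041,-1],
    [-0.0315,0.017,0.0014,-0.041,-1]
  ]
}}

```text
t: 21.9
ee_pos: [511.8, 139.1, 293.0]
orientation: [-2.68, -1.639, 0.0]
ft_force: [0.8, -0.6, -3.1]
width: 14.2
```

Request:
{"name": "send_rows", "arguments": {
  "rows": [
    [-0.032,0.016,0.0014,-0.041,-1],
    [-0.0325,0.0145,0.0014,-0.041,-1],
    [-0.033,0.013,0.0014,-0.041,-1],
    [-0.034,0.012,0.0014,-0.041,-1],
    [-0.034,0.0105,0.0014,-0.041,-1]
  ]
}}

```text
t: 22.4
ee_pos: [508.8, -39.5, 286.1]
orientation: [-2.499, -1.904, 0.0]
ft_force: [0.6, -0.1, -2.1]
width: 14.0
```

Request:
{"name": "send_rows", "arguments": {
  "rows": [
    [-0.0345,0.009,0.0014,-0.041,-1],
    [-0.035,0.0075,0.0014,-0.041,-1],
    [-0.035,0.006,0.0014,-0.041,-1],
    [-0.035,0.005,0.0014,-0.041,-1],
    [0,0,0,0,-1]
  ]
}}

```text
t: 22.9
ee_pos: [506.7, -183.8, 280.5]
orientation: [2.339, 2.096, -0.001]
ft_force: [-0.6, 1.4, -3.6]
width: 14.1
```

Request:
{"name": "send_rows", "arguments": {
  "rows": [
    [0,0,0,0,-1],
    [0,0,0,0,-1],
    [0,0,0,0,-1]
  ]
}}

```text
t: 23.2
ee_pos: [506.7, -179.3, 280.5]
orientation: [-2.337, -2.099, 0.0]
ft_force: [0.1, -0.8, -2.6]
width: 13.9
```

```bash
python3 - <<'E'
from m1 import *
plan([507.2,-181.8,204],-0.107,n=5,grip=-1)
E
```

```text
t 23.2 p [ 506.7 -179.3  280.5] yawy -0.1074 tilt [-3.e-04  3.e-04 -1.e+00] q [-0.36  0.32  1.84  0.    0.98 -0.26] F [ 0.1 -0.8 -2.6] w 13.9
d [  0.5  -2.5 -76.5] turn -0.0 per row 15.3
[-0.0005, 0.0002, 0.0153, -0.0, -1]
[-0.0005, 0.0002, 0.0153, -0.0, -1]
[-0.0005, 0.0002, 0.0153, -0.0, -1]
[-0.0005, 0.0002, 0.0153, -0.0, -1]
[-0.0005, 0.0002, 0.0153, -0.0, -1]
```

Request:
{"name": "send_rows", "arguments": {
  "rows": [
    [-0.0005,0.0001,0.015,0,-1],
    [-0.0005,0.0001,0.015,0,-1],
    [-0.0005,0,0.015,0,-1],
    [-0.0005,0,0.015,0,-1],
    [-0.0005,0,0.014,0,-1]
  ]
}}

```text
t: 23.7
ee_pos: [506.8, -182.0, 205.9]
orientation: [2.337, 2.099, 0.0]
ft_force: [-0.2, -0.7, -3.2]
width: 13.7
```

Request:
{"name": "send_rows", "arguments": {
  "rows": [
    [0,0,0,0,-1],
    [0,0,0,0,-1],
    [0,0,0,0,-1],
    [0,0,0,0,-1]
  ]
}}

```text
t: 24.1
ee_pos: [507.1, -183.0, 207.3]
orientation: [2.338, 2.096, 0.001]
ft_force: [-0.3, -0.8, -2.7]
width: 13.9
```

```bash
cat > m2.py <<'E'
from look import *
def meas2(d,c,psi,zo):
    W=cloud(d).reshape(-1,3);W=W[np.isfinite(W[:,2])]
    L=local(W,c,psi);L[:,2]-=zo
    m=(abs(L[:,0])<8)&(L[:,1]>14)&(L[:,1]<26)&(L[:,2]>20)&(L[:,2]<29)
    m2=(abs(L[:,0])<8)&(L[:,1]>5)&(L[:,1]<25)&(L[:,2]>2)&(L[:,2]<28)
    print("y side flat",m.sum(),(np.median(L[m,1])-20).round(2))
    # round edge fit: circle radius 20, centre (y0, 20+z0)
    from scipy.optimize import least_squares
    q=L[m2]
    def f(p):
        y=q[:,1]-p[0];z=q[:,2]-p[1]
        return np.where(z<20,np.hypot(y,z-20)-20,y-20)
    r=least_squares(f,[0,0],loss="soft_l1");print("round fit n",len(q),"y0,z0",r.x.round(2),"rms",np.sqrt(np.mean(f(r.x)**2)).round(2))
    m=(abs(L[:,1])<14)&(L[:,0]>-17)&(L[:,0]<-6)&(L[:,2]>10)&(L[:,2]<24)
    k=np.median(L[m,0]);m&=abs(L[:,0]-k)<2
    print("x face",m.sum(),(np.median(L[m,0])+11).round(2),"vs y",np.polyfit(L[m,1],L[m,0],1)[0].round(3),"vs z",np.polyfit(L[m,2],L[m,0],1)[0].round(3))
    m=(abs(L[:,1])<10)&(L[:,0]>-20)&(L[:,0]<-12)&(L[:,2]>30)&(L[:,2]<42);print("collar top z",m.sum(),(np.median(L[m,2])-35).round(2))
E
python3 - <<'E'
from m2 import *
d=grab("side",6,"pre3"); o,p,R=pose()
meas2(d,(508,-182.2),-.107,p[2]-120.2+1.5)
plan([507.2,-181.8,p[2]],-0.107,n=1,grip=-1)
crop(d,[505,-190,100],(45,35),8,"pics/k1.png")
E
```

```text
y side flat 16 -0.82
round fit n 26 y0,z0 [-0.97  0.6 ] rms 0.57
x face 17 1.23 vs y -0.009 vs z 0.025
collar top z 19 0.35
t 24.4 p [ 506.7 -183.   206.7] yawy -0.1091 tilt [ 3.e-04 -1.e-04 -1.e+00] q [-0.37  0.43  1.89  0.    0.82 -0.26] F [ 0.4 -0.1 -3.5] w 13.7
d [0.5 1.2 0. ] turn -0.002 per row 1.3
[0.0012, 0.0004, 0.0, -0.002, -1]
crop centre 369 152
```

View pics/k1.png

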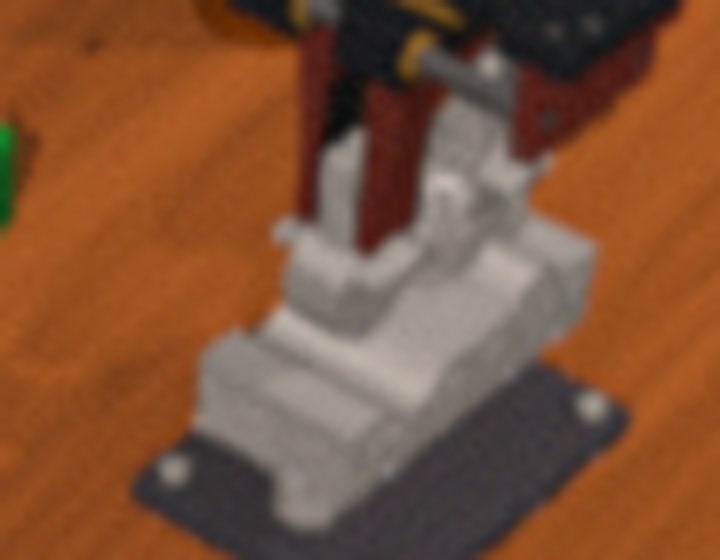

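Request:
{"name": "send_rows", "arguments": {
  "rows": [
    [0.0008,-0.0007,0.005,0,-1],
    [0,0,0.005,-0.002,-1],
    [0,0,0.005,0,-1],
    [0,0,0,0,-1],
    [0,0,0,0,-1]
  ]
}}

```text
t: 24.9
ee_pos: [505.9, -182.0, 191.1]
orientation: [-2.337, -2.099, 0.001]
ft_force: [0.5, 0.5, -2.9]
width: 13.8
```

```bash
python3 - <<'E'
from m2 import *
d=grab("side",4,"pre4"); o,p,R=pose()
meas2(d,(508,-182.2),-.107,p[2]-120.2+1.5)
plan([507.2,-181.8,p[2]],-0.107,n=1,grip=-1)
E
```

```text
y side flat 12 -0.41
round fit n 38 y0,z0 [ -0.42 -17.9 ] rms 2.05
x face 13 0.32 vs y -0.028 vs z -0.08
collar top z 17 -0.43
t 25.1 p [ 506.2 -182.1  191.6] yawy -0.107 tilt [ 3.e-04 -1.e-04 -1.e+00] q [-0.37  0.46  1.9   0.    0.79 -0.26] F [-0.4 -0.2 -3.2] w 13.7
d [1.  0.3 0. ] turn 0.0 per row 1.1
[0.0004, 0.001, 0.0, 0.0, -1]
```

Request:
{"name": "send_rows", "arguments": {
  "rows": [
    [0.0001,0,0.001,0,-1],
    [0,0,0.001,0,-1],
    [0,0,0,0,-1]
  ]
}}

```text
t: 25.4
ee_pos: [506.0, -181.9, 189.4]
orientation: [-2.337, -2.099, 0.0]
ft_force: [-0.4, -0.1, -3.7]
width: 13.5
```

Request:
{"name": "send_rows", "arguments": {
  "rows": [
    [0,0,0.0005,0,-1],
    [0,0,0,0,-1]
  ]
}}

```text
t: 25.6
ee_pos: [506.0, -181.9, 188.9]
orientation: [-2.337, -2.099, 0.0]
ft_force: [0.0, -0.1, -4.3]
width: 13.8
```

Request:
{"name": "send_rows", "arguments": {
  "rows": [
    [0,0,0.0005,0,-1],
    [0,0,0,0,-1]
  ]
}}

```text
t: 25.8
ee_pos: [506.0, -181.9, 188.4]
orientation: [-2.337, -2.099, 0.0]
ft_force: [-0.4, -1.1, -3.4]
width: 13.6
```

Request:
{"name": "send_rows", "arguments": {
  "rows": [
    [0,0,0.0005,0,-1],
    [0,0,0,0,-1]
  ]
}}

```text
t: 26.0
ee_pos: [506.1, -181.9, 188.0]
orientation: [2.337, 2.099, 0.0]
ft_force: [0.7, -0.0, -1.6]
width: 13.6
```

Request:
{"name": "send_rows", "arguments": {
  "rows": [
    [0,0,0.0006,0,-1],
    [0,0,0,0,-1]
  ]
}}

```text
t: 26.2
ee_pos: [506.1, -181.9, 187.5]
orientation: [2.337, 2.099, 0.0]
ft_force: [-0.1, 0.2, -0.5]
width: 14.1
```

Request:
{"name": "send_rows", "arguments": {
  "rows": [
    [0,0,0.0008,0,-1],
    [0,0,0,0,-1]
  ]
}}

```text
t: 26.4
ee_pos: [506.1, -181.9, 186.7]
orientation: [2.337, 2.099, 0.0]
ft_force: [-1.3, 1.3, 2.0]
width: 14.0
```

Request:
{"name": "send_rows", "arguments": {
  "rows": [
    [0,0,0.0006,0,-1],
    [0,0,0,0,-1]
  ]
}}

```text
t: 26.6
ee_pos: [506.1, -181.9, 186.1]
orientation: [2.337, 2.099, 0.0]
ft_force: [-0.7, 1.5, 4.1]
width: 14.0
```

Request:
{"name": "send_rows", "arguments": {
  "rows": [
    [0.0002,0,0.0006,0,-1],
    [0,0,0,0,-1]
  ]
}}

```text
t: 26.8
ee_pos: [506.1, -181.8, 185.6]
orientation: [2.337, 2.099, -0.0]
ft_force: [-2.0, 0.5, 6.1]
width: 14.0
```

Request:
{"name": "send_rows", "arguments": {
  "rows": [
    [0,0,0,0,-1],
    [0,0,0,0,-1],
    [0,0,0,0,-1],
    [0,0,0,0,-1]
  ]
}}

```text
t: 27.2
ee_pos: [506.1, -181.8, 185.6]
orientation: [2.337, 2.099, 0.0]
ft_force: [-2.7, 0.2, 5.9]
width: 14.3
```

Request:
{"name": "send_rows", "arguments": {
  "rows": [
    [0,0,0,0,-1],
    [0,0,0,0,-1],
    [0,0,0,0,-1],
    [0,0,0,0,-1],
    [0,0,0,0,-1]
  ]
}}

```text
t: 27.7
ee_pos: [506.1, -181.8, 185.6]
orientation: [2.337, 2.099, 0.0]
ft_force: [-1.8, 0.3, 5.8]
width: 13.9
```

Request:
{"name": "send_rows", "arguments": {
  "rows": [
    [0,0,0,0,-1],
    [0,0,0,0,-1],
    [0,0,0,0,-1]
  ]
}}

```text
t: 28.0
ee_pos: [506.1, -181.8, 185.6]
orientation: [2.337, 2.099, 0.0]
ft_force: [-1.9, 0.8, 5.1]
width: 13.7
```

Request:
{"name": "send_rows", "arguments": {
  "rows": [
    [0,0,-0.0006,0,-1],
    [0,0,-0.0006,0,-1],
    [0,0,-0.0005,0,-1],
    [0,0,0,0,-1]
  ]
}}

```text
t: 28.4
ee_pos: [506.1, -181.8, 187.0]
orientation: [2.337, 2.099, -0.0]
ft_force: [-1.1, -1.2, 1.3]
width: 13.9
```

```bash
python3 - <<'E'
from m2 import *
from m1 import meas
d=grab("side",3,"seat2"); o,p,R=pose()
meas2(d,(508,-182.2),-.107,p[2]-120.2+1.5)
plan([507.2,-181.8,p[2]],-0.107,n=1,grip=-1)
E
```

```text
y side flat 14 0.45
round fit n 33 y0,z0 [  0.2  -13.24] rms 1.72
x face 16 0.1 vs y 0.013 vs z -0.002
collar top z 13 0.45
t 28.55 p [ 506.1 -181.8  187. ] yawy -0.1069 tilt [ 1.e-04 -1.e-04 -1.e+00] q [-0.37  0.46  1.9  -0.    0.78 -0.26] F [-0.5 -0.8  1.3] w 13.8
d [ 1.1 -0.   0. ] turn 0.0 per row 1.1
[0.0001, 0.0011, 0.0, 0.0, -1]
```

Request:
{"name": "send_rows", "arguments": {
  "rows": [
    [0,0,-0.0004,0,-1],
    [0,0,0,0,-1],
    [0,0,0,0,-0.6],
    [0,0,0,0,-0.3],
    [0,0,0,0,0]
  ]
}}

```text
t: 29.05
ee_pos: [506.1, -181.6, 187.4]
orientation: [-2.337, -2.099, -0.0]
ft_force: [-0.6, 0.2, -0.4]
width: 30.1
```

Request:
{"name": "send_rows", "arguments": {
  "rows": [
    [0,0,0,0,0.3],
    [0,0,0,0,0.3],
    [0,0,0,0,0.3],
    [0,0,0,0,0.3],
    [0,0,0,0,0.3]
  ]
}}

```text
t: 29.55
ee_pos: [506.1, -181.7, 187.5]
orientation: [2.337, 2.1, 0.0]
ft_force: [-0.4, -0.5, -0.2]
width: 57.0
```

```bash
python3 - <<'E'
from m2 import *
d=grab("side",2,"rel2"); o,p,R=pose()
meas2(d,(508,-182.2),-.107,187.2-120.2+1.5)
plan([507.2,-181.8,p[2]],-0.107,n=1,grip=-1)
crop(d,[505,-200,100],(45,35),8,"pics/l1.png")
E
```

```text
y side flat 14 -0.35
round fit n 33 y0,z0 [ -0.36 -14.69] rms 1.79
x face 13 0.28 vs y 0.036 vs z 0.002
collar top z 11 0.32
t 29.65 p [ 506.  -181.7  187.5] yawy -0.107 tilt [-0.  0. -1.] q [-0.37  0.46  1.9   0.    0.78 -0.26] F [-0.1 -0.2 -0.7] w 56.9
d [ 1.2 -0.1  0. ] turn 0.0 per row 1.2
[0.0, 0.0012, -0.0, 0.0, -1]
crop centre 371 150look.py:7: RuntimeWarning: All-NaN slice encountered
  z=np.array([i["z_map"] for i in ims]);d["z"]=np.nanmedian(np.where(z>0,z,np.nan),0)
```

View pics/l1.png

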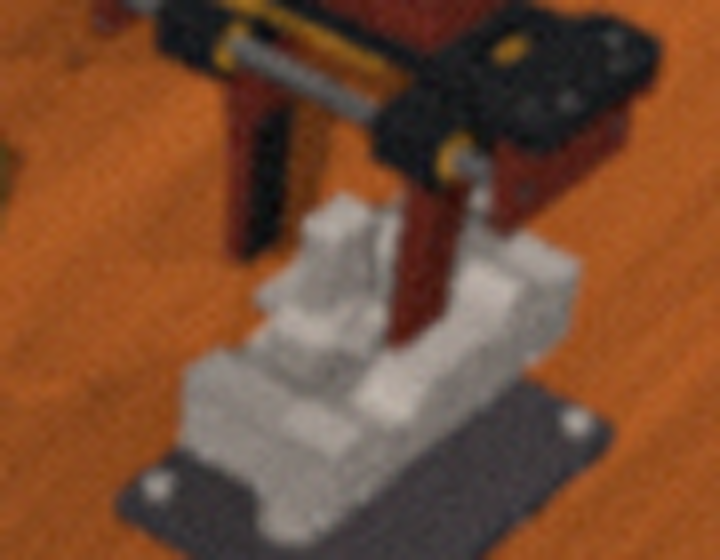

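Upright after release. Retreat straight up, then aside for a clear view.

Request:
{"name": "send_rows", "arguments": {
  "rows": [
    [0,0,-0.01,0,0.3],
    [0,0,-0.02,0,0.3],
    [0,0,-0.025,0,0.3],
    [0,0,-0.025,0,0.3],
    [0,0,-0.025,0,0.3]
  ]
}}

```text
t: 30.15
ee_pos: [506.0, -181.7, 294.2]
orientation: [2.337, 2.099, 0.0]
ft_force: [0.3, -0.4, 0.9]
width: 57.0
```

Request:
{"name": "send_rows", "arguments": {
  "rows": [
    [0,-0.01,-0.03,0,0.3],
    [0.035,-0.02,-0.02,0,0.3],
    [0.04,-0.02,0,0,0.3],
    [0.04,-0.02,0,0,0.3],
    [0.035,-0.01,0,0,0.3]
  ]
}}

```text
t: 30.65
ee_pos: [440.9, -22.6, 343.4]
orientation: [2.337, 2.099, 0.001]
ft_force: [1.3, -0.7, -0.5]
width: 57.0
```

Request:
{"name": "send_rows", "arguments": {
  "rows": [
    [0,0,0,0,0.3],
    [0,0,0,0,0.3],
    [0,0,0,0,0.3],
    [0,0,0,0,0.3]
  ]
}}

```text
t: 31.05
ee_pos: [442.9, -24.9, 342.6]
orientation: [2.338, 2.098, -0.0]
ft_force: [0.1, -0.5, -0.4]
width: 57.1
```

```bash
python3 - <<'E'
from m2 import *
from m1 import meas
d=grab("side",6,"fin"); o,p,R=pose();print(o["t"],p,o["ft_force"])
print("hollow leaf");meas2(d,(508,-182.2),-.107,187.4-120.2+1.5)
print("ridge leaf");meas(d,(500.6,-251.8),-.107,86.0+1.5)
crop(d,[505,-205,100],(45,35),8,"pics/m1.png")
t=grab("top",4,"fint")
cv2.imwrite("pics/m2.png",cv2.resize(t["avg"][60:300,160:460],None,fx=2.5,fy=2.5,interpolation=cv2.INTER_CUBIC).clip(0,255).astype(np.uint8))
W=cloud(t).reshape(-1,3);W=W[np.isfinite(W[:,2])]
for n,c,zt in(("ridge",(499.2,-251.3),86+71),("hollow",(506.6,-181.7),67.3+71)):
    L=local(W,c,-.107);m=(abs(L[:,0])<16)&(abs(L[:,1])<20)&(abs(L[:,2]-zt)<4)
    r=cv2.minAreaRect(L[m,:2].astype(np.float32));print(n,m.sum(),r,np.median(L[m,2]).round(1))
E
```

```text
31.35 [442.55755968 -24.42035644 342.33917547] [-0.03078379 -0.81385106  0.20885801]
hollow leaf
y side flat 12 -0.0
round fit n 37 y0,z0 [ -0.25 -20.01] rms 1.91
x face 14 0.39 vs y -0.005 vs z 0.024
collar top z 13 0.04
ridge leaf
y side 20 -0.23 slope vs z 0.014 vs x 0.037
x face 31 0.69 vs y 0.03 vs z -0.015
collar top z 14 -0.1
crop centre 372 149
ridge 58 ((-0.026026248931884766, 0.5313005447387695), (14.084381103515625, 21.295637130737305), 2.7936508655548096) 156.6
hollow 54 ((-0.8160595893859863, 0.3615608215332031), (14.35417652130127, 20.064403533935547), 6.764004707336426) 138.5
```

View pics/m1.png

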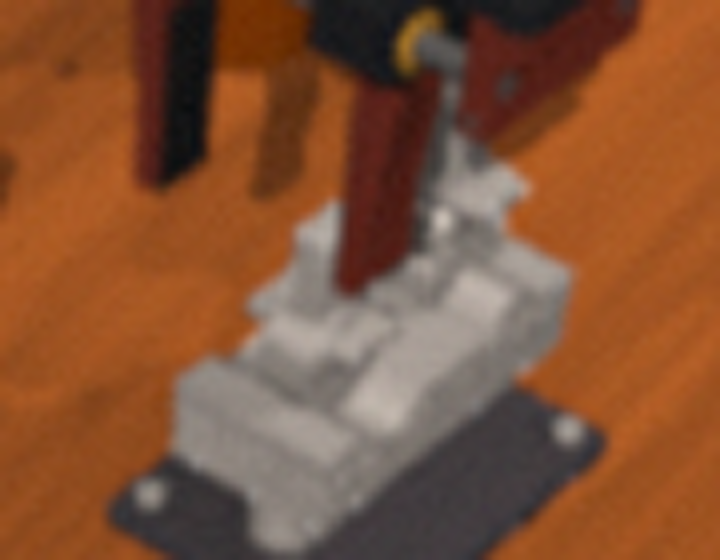

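View pics/m2.png

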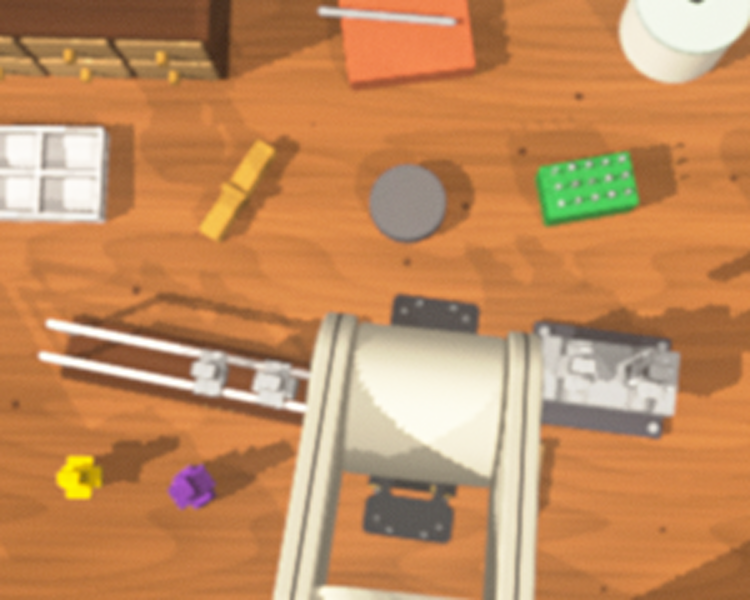

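```bash
python3 -c "
from workcell import ctrl;print(ctrl.close_job())"
```

```text
the job is handed in; nothing more can be done
None
```

Both curves have been checked, in the order asked, and the job was handed in at about 31.5 s.

- **Ridge:** I took the concave 14 leaf (second place from the far +y end of the rack) and bedded it astride the middle of the ridge. I pressed it at about 8–9 N on the die for roughly 1.5 s. The highest wrist reading was 7.0 N, plus about 2.5 N of leaf weight.
- **Hollow:** I took the convex 20 leaf (the end place) and bedded it in the middle of the hollow. I pressed it at about 8–9 N for roughly 1.3 s.
- **Leaf choice:** the lifted leaves confirmed it, with a notch about 21 mm wide on the first and a large half-round edge on the second.

**Last checks:**
- **Position:** both leaves stand upright and free of the gripper, within about 0.9 mm of the middle in both cameras. The tang tops are at the heights expected for seated leaves (156.6 and 138.5 mm).
- **Height screw:** contact came about where a setting of 0.5 mm would put it.
- **Everything else:** the other two leaves are still hanging in the rack. The yellow and purple look-alikes and the other things in view look unmoved.

**Checks that disagreed or failed:**
- The two cameras differ by about 1.5 mm on the die's x position.
- The top-view fit gave a rotation of a few degrees (2.8 and 6.8) for the small tang tops. I put this down to coarse pixels, because the side-view faces measured square to within about 2°.
- The last side-view fit of the hollow leaf's round edge did not converge sensibly, since the edge is hidden in the hollow. For that leaf I relied on its flat faces and tang top.
- In the last side picture a gripper finger hid part of the view of the leaves.

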